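# Reload the bench dryer and ease its sprung lid shut

### The job

Reload the bench dryer: lift its lid all the way open, take the dry valve block out and stand it upright in the grey tray, then lay every washed valve block that stands on the bench to the right of the dryer upright on the dryer's two rails. Then bring the sprung lid down fully shut under control, never letting it slam, and last of all turn the timer dial until its white pointer points at the green tab; leave the other things on the bench alone.

Things in the scene. Friction and masses are not known exactly. Their poses are not given: they have to be found in the camera images.
- dryer: fixed blue bench dryer. Origin: bench level under the chamber's centre; x to the back (hinge side), y left, z up. Chamber open at the top: inside x -48 to 48, y -135 to 135 mm, floor z = 8, rim z = 96 mm; walls 6 mm, back housing 38 mm thick. To its right (y -141 to -235 mm) a grey control box, top z = 64 mm, with the timer dial at x = 0, y = -188 mm
- rails_mid (a point): between the two aluminium rails in the chamber, at the height of their tops (dryer 0, 0, 44 mm). The rails run along the dryer's y, 270 mm long, at x = -15 and +15 mm, each 8 mm wide. A block goes with its long axis across them (along x); three fit side by side about 80 mm apart
- lid (a joint): angle of the white lid in rad: 0 shut, 1.75 open at its stop, just past upright; the front edge swings up and back. Below about 1.0 rad spring and weight drive it shut (about 0.3 N m near shut): let go, it slams. Beyond 1.15 rad the steel weight bar over the hinge keeps it open. Faster shutting than 2.5 rad/s is a slam; let go within 0.03 rad of shut it is not
- lid_handle (a point): middle of the lid's black handle bar: round, 12 mm thick, along the dryer's y, 100 mm between its posts, 37 mm above the lid's face; 128 mm from the hinge along the lid. Lid shut: dryer x = -54, z = 139 mm; open at 1.75 rad: x = 136, z = 218 mm. It can be pinched from above, fingers closing along the dryer's x, at every angle, and turns between the fingers
- lid_hinge (a point): middle of the lid's hinge axis, which runs along the dryer's y at x = 74, z = 99 mm
- dial (a joint): angle of the timer dial in rad, growing clockwise seen from above; at 0 its white pointer points along the dryer's -x (to the front). Range -0.6 to 2.4; light friction (0.04 N m), stays where it is left
- dial_grip (a point): on the dial's upright axis (dryer x = 0, y = -188, z = 98 mm). The dial is a black disc of 30 mm radius, top at z = 75 mm, with a black grip bar 54 x 14 mm along the pointer direction, z = 75 to 105 mm, and a white line on the pointer's half; take the bar across its 14 mm
- dial_pointer (a point): tip of the dial's white pointer, 34 mm from the dial's axis
- green_tab (a point): inner end of the green tab on the aluminium ring round the dial, 34 mm from the dial's axis: the set position, different each time (0.9 to 1.7 rad on the dial's scale). The ring is stiff; leave it as it is
- block_dry: grey die-cast valve block, 40 x 72 x 44 mm, 0.16 kg: body x -16 to 20, y -26 to 26, z 0 to 36 mm, a round stub on each end (21 mm thick, 18 mm up) out to y = +-36 mm, a port on top to z = 44 mm. Origin: centre of the underside; y is its long axis, z up; take it across x, 22 mm up. This is the dry one: at the start it is in the dryer's chamber, upright on the rails, long axis across them
- block_a: grey die-cast valve block, 40 x 72 x 44 mm, 0.16 kg: body x -16 to 20, y -26 to 26, z 0 to 36 mm, a round stub on each end (21 mm thick, 18 mm up) out to y = +-36 mm, a port on top to z = 44 mm. Origin: centre of the underside; y is its long axis, z up; take it across x, 22 mm up. Washed, on the bench to the right of the dryer; may be absent
- block_b: grey die-cast valve block, 40 x 72 x 44 mm, 0.16 kg: body x -16 to 20, y -26 to 26, z 0 to 36 mm, a round stub on each end (21 mm thick, 18 mm up) out to y = +-36 mm, a port on top to z = 44 mm. Origin: centre of the underside; y is its long axis, z up; take it across x, 22 mm up. Washed, on the bench to the right of the dryer; may be absent
- block_c: grey die-cast valve block, 40 x 72 x 44 mm, 0.16 kg: body x -16 to 20, y -26 to 26, z 0 to 36 mm, a round stub on each end (21 mm thick, 18 mm up) out to y = +-36 mm, a port on top to z = 44 mm. Origin: centre of the underside; y is its long axis, z up; take it across x, 22 mm up. Washed, on the bench to the right of the dryer; may be absent
- tray: fixed flat grey tray to the left of the dryer, 200 (x) x 300 (y) x 32 mm, walls 3 mm, floor 3 mm thick. Origin: centre of its underside; its y axis points roughly to the robot. Two yellow rings lie in its far end (y about -100 mm); the rest is free
- bottle: red thread-locker bottle, 24 x 40 x 94 mm, standing at the back right; bystander. Origin: centre of its underside
- cover: grey die-cast cover plate, 64 x 96 x 12 mm, lying in front on the right; bystander. Origin: centre of its underside
- pliers: pliers with red grips, 67 x 199 x 15 mm, lying behind on the left; bystander. Origin: centre of its underside
There are look-alikes about, which are no part of the job. What is shaped like the block_a but purple is not meant.

How it is judged:
On the way, in this order (a step that is already met when the one before it is completed fails the run):
1. the lid is open and stays open (value of joint lid above 1.4 rad), for 0.3 s.
2. the dry block stands in the tray (x of block_dry in the frame of tray between -0.085 and 0.085 m and y of block_dry in the frame of tray between -0.135 and 0.135 m and z of block_dry in the frame of tray below 0.01 m and angle between block_dry's own z axis and vertical below 0.12 rad and linear speed of block_dry below 0.03 m/s and contact force between the fingers and block_dry below 0.1 N), for 0.2 s.
3. every washed block stands on the rails, let go of (z of block_a in the frame of dryer between 0.038 and 0.05 m and x of block_a in the frame of dryer between -0.017 and 0.017 m and y of block_a in the frame of dryer between -0.125 and 0.125 m and angle between each of block_a, block_b, block_c's own z axis and vertical below 0.12 rad and linear speed of each of block_a, block_b, block_c below 0.03 m/s and z of block_b in the frame of dryer between 0.038 and 0.05 m and x of block_b in the frame of dryer between -0.017 and 0.017 m and y of block_b in the frame of dryer between -0.125 and 0.125 m and z of block_c in the frame of dryer between 0.038 and 0.05 m and x of block_c in the frame of dryer between -0.017 and 0.017 m and y of block_c in the frame of dryer between -0.125 and 0.125 m and contact force between the fingers and block_a below 0.1 N and contact force between the fingers and block_b below 0.1 N and contact force between the fingers and block_c below 0.1 N), for 0.2 s.
4. the lid is shut (value of joint lid below 0.03 rad), for 0.2 s.
5. the pointer points at the green tab (horizontal distance between dial_pointer and green_tab below 0.005 m), for 0.2 s.
At the end, for the whole second after the job is handed in: dry block upright in the tray; every washed block present upright on both rails (underside within 6 mm of rail height, within 17 mm of the rails' middle line, tilt under 0.12 rad), at rest; lid shut (under 0.03 rad); pointer tip within 5 mm of the green tab's inner end (z of block_a in the frame of dryer between 0.038 and 0.05 m and x of block_a in the frame of dryer between -0.017 and 0.017 m and y of block_a in the frame of dryer between -0.125 and 0.125 m and angle between each of block_a, block_b, block_c, block_dry's own z axis and vertical below 0.12 rad and linear speed of each of block_a, block_b, block_c, block_dry below 0.03 m/s and z of block_b in the frame of dryer between 0.038 and 0.05 m and x of block_b in the frame of dryer between -0.017 and 0.017 m and y of block_b in the frame of dryer between -0.125 and 0.125 m and z of block_c in the frame of dryer between 0.038 and 0.05 m and x of block_c in the frame of dryer between -0.017 and 0.017 m and y of block_c in the frame of dryer between -0.125 and 0.125 m and x of block_dry in the frame of tray between -0.085 and 0.085 m and y of block_dry in the frame of tray between -0.135 and 0.135 m and z of block_dry in the frame of tray below 0.01 m and value of joint lid below 0.03 rad and horizontal distance between dial_pointer and green_tab below 0.005 m); the robot touches nothing.
It fails at once if the lid slams: it goes shut faster than 2.5 rad/s (velocity of joint lid below -2.5 rad/s).
It fails at once if a bystander (bottle, cover plate, pliers) is moved more than 30 mm or the bottle is tipped (distance of any of bottle, cover, pliers from where it was at the start of the episode above 0.03 m or angle between bottle's own z axis and vertical above 0.4 rad).
Of block_a, block_b, block_c only 2 to 3 are there at a start; the rules pass over those that are not, and their reading is None.
At some moment in a run one of block_a, block_b, block_c may be knocked a few centimetres aside while the robot is not near it.
It also fails if it takes over 210 s, if anything falls off the work surface, if the arm or the gripper's body presses on something with over 40 N, if the wrist force passes 120 N, or if a joint passes its speed limit or range.

### The arm

A 6-joint arm with a two-finger parallel gripper is mounted at the origin on a cart in front of the work surface, level with it; the furniture and walls round the work are solid. World frame = base frame: x ahead of the robot, y to its left, z up, the work surface at z = 0. Lengths are in m, angles in rad, forces in N, time in s.
With the tool pointing down it reaches from about 0.15 to 0.775 m from the base axis. Payload 6.1 kg.
Tool frame: the origin (TCP) lies at the very end of the fingers, on their centre line; the grasp point (between the pads) lies 19 mm behind it (r.grip_point_offset is the distance from the TCP to the grasp point, in m); z points along the fingers, y is the direction in which the jaws open and shut (so a half turn about z gives the same grasp; the last joint's range is limited). The gripper opens to 85 mm and grips with 20 to 120 N. Pads are 22 mm wide; open, the fingers measure 114 mm over their backs; the gripper's body (76 mm by 85 mm) begins 54 mm behind the grasp point. The pads swing forward as they close: fully open they stand 13 mm farther back than shut.
Start: joints at [-1.281, 0.126, -0.04, 1.405, 0, 1.571], TCP at [0.15, -0.503, 0.231] pointing down, gripper open.
Joint ranges: [-2.72, 2.72], [-0.95, 1.95], [-1.27, 1.35], [-1.78, 2.02], [-1.46, 1.47], [-3.14, 3.14]. Speed limits (rad/s): [2.39, 2.39, 3.01, 3.14, 3.14, 3.14].

### API

Orientations are given as a unit quaternion [x, y, z, w].
In Python, from plant import r gives the robot as it stands. The module is installed in compiled form; this text tells all that it offers.
- The arm moves only by the tool move_arm, never from a script. Its argument "commands" is a list of rows, each a list of 4 numbers: the shift along the tool's x, y, z in mm, then the turn about the tool's z in rad. In form: [[dx, dy, dz, roll], ...]. A call has 1 to 5 rows; each row is the pose to reach, as a shift and turn from the pose commanded when the call began, along the tool's axes at that moment; what a row does not reach only later rows make up. A row lasts 1/10 s, in which the tool goes at most 50 mm and 8.59 degrees, less where a joint would pass 70% of its speed; a pose out of reach is approached as far as the arm can. A call with a gripper value outside its range is refused whole. "fingers" is the opening, from 0 (shut) to 1 (fully open), set as the call begins (left out, the last holds). The fingers move at their own pace and stop on an object; "force" is the grip in N (left out, the last holds). Time passes only in rows, so rows that repeat a pose let the fingers close. It gives the time, the measured TCP pose, the force and the opening at its end, in the units of the state.
- r.read_state(): the state, without advancing time (a new reading comes with each control period).
- r.camera(name): name is "side" or "top"; returns a dict with "img" (420x560x3 uint8, red, green, blue), "fovy" (degrees; the focal length in pixels is half the picture's height over the tangent of half this angle, whatever the lens; pixels are square), "cx", "cy" (the principal point, pixels), "extrinsics" (4x4, takes a point from world to camera coordinates). Camera axes: x right, y down, z forward; pixel columns grow to the right and rows downward; lengths in m; the calibration is good to about 2 mm. A picture is of the moment at which its call begins. There is no depth.
- r.hand_in(): hands the job in, once; it reports no verdict.
The state is a dict: "time": time; "q": joint angles; "joint_velocities": joint speeds; "joint_efforts": joint torques, N m; "eef_pos": TCP position; "tcp_rot": TCP orientation; "force": force on the tool from outside, world axes, zero at the start; "torque": the same for the moment, N m; "width": finger opening in m.
Only numpy, scipy, OpenCV 4.12 (cv2) and the standard library are available. Lean on these libraries where they do the work, as an engineer would, in place of code of your own. Each camera call takes 0.05 s, during which the arm holds its last target. There are 200 camera calls.

## Working session

There is one attempt and no reset: what is moved stays moved. The work goes in short steps, Python scripts to look and compute and a tool call to move; the robot and the scene stay as the last step left them, time stands still between calls to the robot, and variables do not carry over. Pictures are saved under pics/ and viewed, about 12 in all and at most 16, crops included, and the job is handed in when it is done.

Besides the shell and the picture viewer there is one more tool, called after "Call:" by a JSON object that holds its "api" and its "payload", one argument or row to a line. move_arm: Moves the arm, as the interface text tells. Its arguments: {"type":"object","properties":{"commands":{"type":"array","items":{"type":"array","items":{"type":"number"}}},"fingers":{"type":"number"},"force":{"type":"number"}},"required":["commands"]}

```bash
mkdir -p pics; cat > h.py <<'E'
import numpy as np, cv2
from plant import r
def cam(n):
    c=r.camera(n); c['f']=210/np.tan(np.radians(c['fovy'])/2); return c
def ray(c,uv,z):
    E=np.array(c['extrinsics']);R=E[:3,:3];o=-R.T@E[:3,3]
    d=R.T@np.array([(uv[0]-c['cx'])/c['f'],(uv[1]-c['cy'])/c['f'],1]); return o+d*(z-o[2])/d[2]
def proj(c,p):
    E=np.array(c['extrinsics']);q=E[:3,:3]@np.array(p)+E[:3,3]
    return np.array([c['cx']+c['f']*q[0]/q[2],c['cy']+c['f']*q[1]/q[2]])
def save(c,n,crop=None,s=1):
    im=c['img'][:,:,::-1]
    if crop: im=im[crop[1]:crop[3],crop[0]:crop[2]]
    cv2.imwrite('pics/'+n+'.png',cv2.resize(im,None,fx=s,fy=s,interpolation=cv2.INTER_CUBIC))
E
python3 - <<'E'
from h import *
for n in('side','top'):
    c=cam(n);save(c,n+'0',None,1.42);E=np.array(c['extrinsics']);print(n,c['f'],c['cx'],c['cy'],-E[:3,:3].T@E[:3,3],E[:3,:3].round(3).tolist())
s=r.read_state();print(s['eef_pos'],s['tcp_rot'],s['width'],s['force'],r.grip_point_offset)
E
```

```text
side 388.6845198217329 275.4792472884772 201.04633488542092 [ 0.49020027 -0.87061435  0.88274501] [[0.997, -0.071, 0.019], [-0.033, -0.664, -0.747], [0.065, 0.744, -0.665]]
top 447.1203076939493 288.3990186469198 216.6675853808589 [ 0.44952427 -0.01792498  1.36929056] [[0.027, -1.0, -0.002], [-0.995, -0.027, -0.097], [0.097, 0.005, -0.995]]
[ 0.1499147  -0.50277662  0.23060248] [ 9.89522283e-01  1.44378502e-01 -1.03951015e-04 -6.99782813e-04] 0.08529464920272387 [-0.87215382  0.31047436  0.47675874] 0.0187
```

View pics/side0.png

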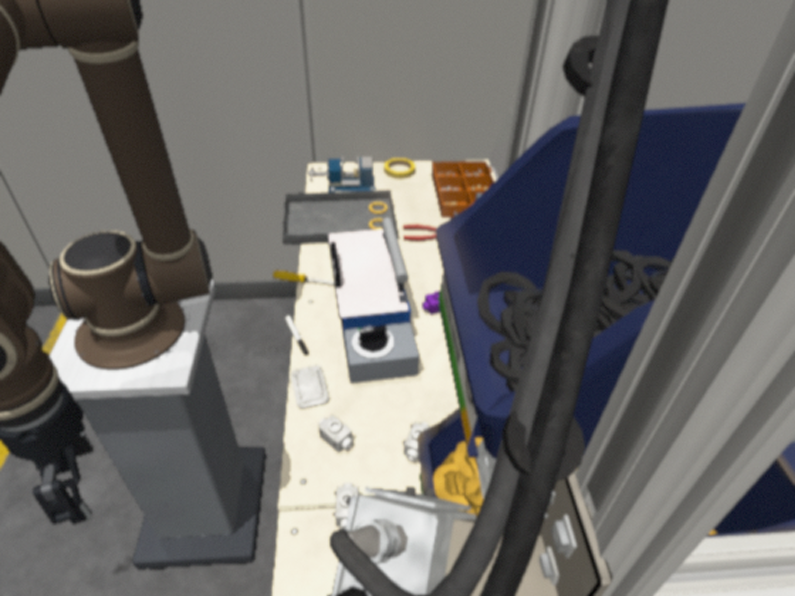

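View pics/top0.png

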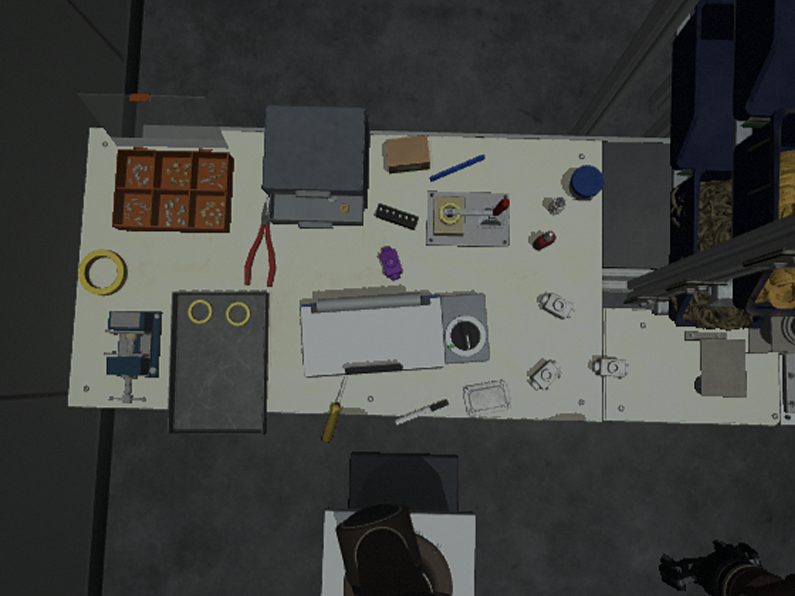

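Top view: the white-lidded dryer is at about (372,335), the dial at (465,336) and the tray at (219,361). Block candidates are three grey blocks at (556,306), (545,375) and (612,367), and a purple look-alike at (390,263) to ignore. The cover plate is at (487,398), the bottle at (543,240) and the pliers at (262,255). Next is a close crop.

```bash
python3 - <<'E'
from h import *
c=cam('top');c['img']=np.clip(c['img']*1.0,0,255).astype(np.uint8);save(c,'topc',(205,195,455,300),3.2)
hsv=cv2.cvtColor(c['img'],cv2.COLOR_RGB2HSV)
for y,x in((235,250),(235,330),(240,300),(230,430),(265,384),(214,391)):print(x,y,hsv[y,x])
# tray
m=((hsv[:,:,2]<110)&(hsv[:,:,1]<60)).astype(np.uint8);m[:,:115]=0;m[:,195:]=0;m[:200]=0;m[310:]=0
cs,_=cv2.findContours(m,0,1);k=max(cs,key=cv2.contourArea);rc=cv2.minAreaRect(k);print('tray',rc);print([ray(c,p,.032)[:2].round(3).tolist() for p in cv2.boxPoints(rc)])
E
```

```text
250 235 [ 98   7 150]
330 235 [105  16  32]
300 240 [ 90   8 150]
430 230 [ 43  12 148]
384 265 [ 90   8 151]
391 214 [ 96   8 157]
tray ((154.5, 256.5), (105.0, 79.0), 90.0)
[[0.605, 0.513], [0.611, 0.274], [0.3, 0.259], [0.293, 0.492]]
```

View pics/topc.png

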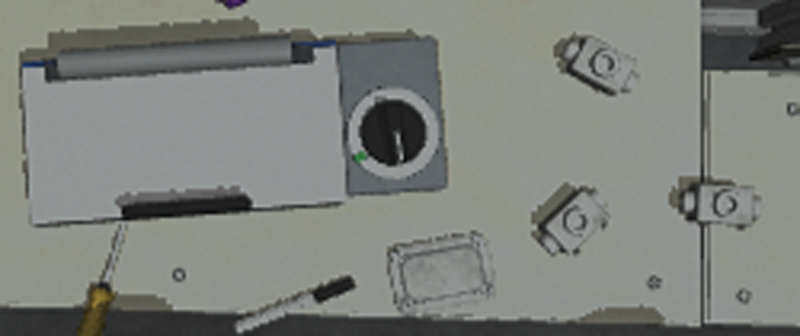

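```bash
cat >> h.py <<'E'
def cp(c,u,v,z,off=(205,195),s=3.2): return ray(c,((u+.5)/s+off[0]-.5,(v+.5)/s+off[1]-.5),z)
E
python3 - <<'E'
from h import *
c=cam('top');im=c['img'].astype(int);hsv=cv2.cvtColor(c['img'],cv2.COLOR_RGB2HSV)
v=hsv[:,:,2]
def reg(m,x0,y0,x1,y1):
    z=np.zeros_like(m);z[y0:y1,x0:x1]=m[y0:y1,x0:x1];return z
dark=(v<75)
h=reg(dark,241,253,285,264);y,x=np.nonzero(h);print('handle px',x.min(),x.max(),y.min(),y.max());H=ray(c,((x.min()+x.max())/2,y.mean()),.142);print('H',H)
d=reg(dark,312,220,345,255);y,x=np.nonzero(d);
cs,_=cv2.findContours(d.astype(np.uint8),0,1);k=max(cs,key=cv2.contourArea);print('disc',cv2.minEnclosingCircle(k))
# white ring
w=reg(v>165,308,215,347,260);y,x=np.nonzero(w);k=cv2.convexHull(np.stack([x,y],1).astype(np.int32));print('ring',cv2.fitEllipse(k),len(x))
D=ray(c,cv2.fitEllipse(k)[0],.066);print('D',D)
g=(im[:,:,1]-im[:,:,0]>25)&(im[:,:,1]-im[:,:,2]>15);g=reg(g,308,215,347,260);y,x=np.nonzero(g);print('green',len(x),x.mean(),y.mean(),ray(c,(x.mean(),y.mean()),.068))
B=[cp(c,*p,.064)[:2] for p in((438,37),(446,187),(346,195))];print('box',np.round(B,4).tolist())
a=B[0]-B[1];print('th box',np.arctan2(a[1],a[0])); a=B[2]-B[1];print(np.arctan2(-a[0],a[1]))
dv=(D-H)[:2];print('th HD',np.arctan2(dv[1],dv[0])-np.arctan2(-188,54),np.hypot(*dv))
for n,P,s1,s2 in(('1',(603,63),(567,48),(630,85)),('2',(574,221),(545,243),(598,195)),('3',(725,203),(685,200),(760,205))):
    p=cp(c,*P,.044);a=cp(c,*s1,.025);b=cp(c,*s2,.025);print(n,p[:2].round(4),((a+b)/2)[:2].round(4),np.arctan2(*(b-a)[1::-1]),np.linalg.norm(b-a))
cs=cam('side');save(cs,'sidec',(225,110,315,350),2.4)
save(c,'tr',(305,205,445,280),5.5)
E
```

```text
handle px 241 284 256 263
H [0.45016758 0.05584071 0.142     ]
disc ((327.38372802734375, 235.94186401367188), 10.43758773803711)Traceback (most recent call last):
  File "<stdin>", line 11, in <module>
cv2.error: OpenCV(4.12.0) /io/opencv/modules/imgproc/src/shapedescr.cpp:356: error: (-215:Assertion failed) n >= 0 && (depth == CV_32F || depth == CV_32S) in function 'fitEllipseNoDirect'
```

```bash
python3 - <<'E'
from h import *
c=cam('top');im=c['img'].astype(int);v=im.max(2)
save(c,'tr',(305,205,445,280),5.5)
sd=cam('side');save(sd,'sidec',(225,110,315,350),2.4)
D=ray(c,(327.6,236),.0755);print('disc D',D[:2], 'ring',cp(c,395,132,.066)[:2])
g=(im[:,:,1]-im[:,:,0]>25)&(im[:,:,1]-im[:,:,2]>15);g[:,:308]=0;g[:,347:]=0;g[:215]=0;g[260:]=0;y,x=np.nonzero(g);print('green',len(x),x.mean(),y.mean(),ray(c,(x.mean(),y.mean()),.068)[:2])
B=[cp(c,*p,.064)[:2] for p in((438,37),(446,187),(346,195))];print('box',np.round(B,4).tolist())
a=B[0]-B[1];print('th box',np.arctan2(a[1],a[0])); a=B[2]-B[1];print(np.arctan2(-a[0],a[1]))
H=cp(c,187,205,.142);print('H',H)
dv=(D-H)[:2];print('th HD',np.arctan2(dv[1],dv[0])-np.arctan2(-188,54),np.hypot(*dv))
for n,P,s1,s2 in(('1',(603,63),(567,48),(630,85)),('2',(574,221),(545,243),(598,195)),('3',(725,203),(685,200),(760,205))):
    p=cp(c,*P,.044);a=cp(c,*s1,.025);b=cp(c,*s2,.025);print(n,p[:2].round(4),((a+b)/2)[:2].round(4),np.arctan2(*(b-a)[1::-1]),np.linalg.norm(b-a))
E
```

```text
disc D [ 0.52299557 -0.12632304] ring [ 0.52384772 -0.12855273]
green 11 317.1818181818182 243.45454545454547 [ 0.50091937 -0.09709318]
box [[0.6123, -0.1666], [0.4752, -0.176], [0.4655, -0.0853]]
th box 0.06869802106718804
0.10684652509171064
H [0.45229937 0.05428716 0.142     ]
th HD 0.09339226422660096 0.19395359529253958
1 [ 0.5946 -0.3227] [ 0.5933 -0.3228] -2.0829700568053875 0.06834342878669586
2 [ 0.4476 -0.2967] [ 0.4494 -0.2984] -0.8190729970331159 0.06730034046291966
3 [ 0.4679 -0.4356] [ 0.4686 -0.4393] -1.6099235203883315 0.07007371718955668
```

View pics/tr.png

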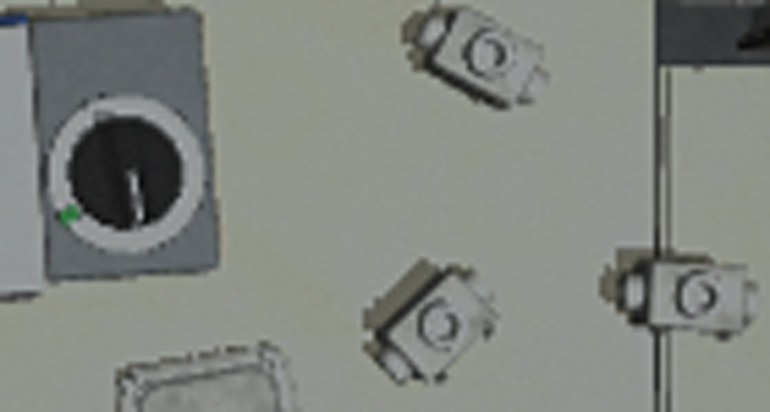

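View pics/sidec.png

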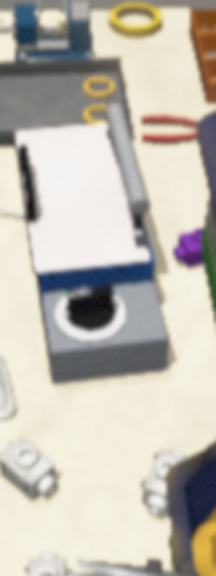

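```bash
cat >> h.py <<'E'
TH=0.09;O=np.array([.506,.0597])
def dw(x,y,O=O,th=TH): return O+np.array([np.cos(th)*x-np.sin(th)*y,np.sin(th)*x+np.cos(th)*y])
def st():
    s=r.read_state();R=cv2.Rodrigues(np.zeros(3))[0]
    x,y,z,w=s['tcp_rot'];X=np.array([1-2*(y*y+z*z),2*(x*y+z*w),2*(x*z-y*w)]);psi=np.arctan2(X[1],X[0]);return s,psi
def go(x,y,z,psi):
    s,p=st();d=np.array([x,y,z])-s['eef_pos'];c,q=np.cos(p),np.sin(p)
    t=(p-psi+np.pi)%(2*np.pi)-np.pi
    print('row',np.round([1e3*(c*d[0]+q*d[1]),1e3*(q*d[0]-c*d[1]),-1e3*d[2]],1),'roll',round(t,3),'| pos',s['eef_pos'].round(4),'psi',round(p,3),'q',np.round(s['q'],2),'w',round(s['width'],4),'F',np.round(s['force'],1),'t',round(s['time'],2))
E
python3 - <<'E'
from h import *
c=cam('top')
a=cp(c,33,225,.1);b=cp(c,346,204,.1);d=cp(c,22,66,.1);print('lid',a[:2],b[:2],d[:2],np.arctan2(*((b-a)[:2]*[1,-1])),np.arctan2(*(d-a)[1::-1]))
h=dw(-.054,0);go(h[0],h[1],.30,TH+np.pi/2)
E
```

```text
lid [0.43111641 0.19203668] [ 0.4571141  -0.08360602] [0.57175044 0.20796469] 0.09403844523788961 0.11277802014299736
row [ 449.  -448.2  -68.9] roll -1.371 | pos [ 0.15   -0.503   0.2311] psi 0.29 q [-1.28  0.13 -0.04  1.41 -0.    1.57] w 0.0855 F [-0.3 -0.3 -0.6] t 0.35
```

Call:
{"api": "move_arm", "payload": {
  "commands": [
    [0, 0, -50, 0],
    [30, -30, -70, -0.15],
    [60, -65, -70, -0.3],
    [95, -100, -70, -0.45],
    [130, -130, -70, -0.6]
  ],
  "fingers": 0.7
}}

```text
time: 0.85
eef_pos: [0.2377, -0.3397, 0.3017]
tcp_rot: [0.902, 0.433, 0.0, 0.0]
force: [1.3, -0.9, 0.9]
width: 0.0597
```

```bash
python3 -c "
from h import *
h=dw(-.054,0);go(h[0],h[1],.20,TH+np.pi/2)"
```

```text
row [442.  -79.5 101.7] roll -0.766 | pos [ 0.2377 -0.3397  0.3017] psi 0.895 q [-0.96 -0.07 -0.09  1.55  0.    1.29] w 0.0597 F [ 1.3 -0.9  0.9] t 0.85
```

Call:
{"api": "move_arm", "payload": {
  "commands": [
    [45, -10, 0, -0.14],
    [90, -20, 0, -0.28],
    [135, -30, 0, -0.42],
    [180, -40, 0, -0.56],
    [225, -50, 0, -0.7]
  ]
}}

```text
time: 1.35
eef_pos: [0.3406, -0.1333, 0.3016]
tcp_rot: [0.698, 0.716, 0.0, 0.0]
force: [0.9, -1.0, 0.3]
width: 0.0596
```

```bash
python3 -c "
from h import *
h=dw(-.054,0);go(h[0],h[1],.20,TH+np.pi/2)"
```

```text
row [185.4 116.2 101.6] roll -0.066 | pos [ 0.3406 -0.1333  0.3016] psi 1.595 q [-0.37 -0.16 -0.17  1.56 -0.    1.17] w 0.0596 F [ 0.9 -1.   0.3] t 1.35
```

Call:
{"api": "move_arm", "payload": {
  "commands": [
    [40, 25, 10, -0.066],
    [80, 50, 30, -0.066],
    [120, 75, 50, -0.066],
    [160, 100, 80, -0.066],
    [185.4, 116.2, 101.6, -0.066]
  ]
}}

```text
time: 1.85
eef_pos: [0.4537, 0.0547, 0.199]
tcp_rot: [0.676, 0.737, 0.0, 0.0]
force: [0.6, -0.6, 0.6]
width: 0.0594
```

```bash
python3 -c "
from h import *
h=dw(-.054,0);go(h[0],h[1],.121,TH+np.pi/2)
c=cam('top');save(c,'t1',(200,200,340,300),5)
s=cam('side');save(s,'s1',(205,110,305,260),4)
print(proj(c,[*h,.139]),proj(s,[*h,.139]))
import cv2
a=cv2.imread('pics/t1.png');b=cv2.imread('pics/s1.png');a=cv2.resize(a,(480,343));b=cv2.resize(b,(320,480));o=np.zeros((480,800,3),np.uint8);o[:343,:480]=a;o[:,480:]=b;cv2.imwrite('pics/m1.png',o)"
```

```text
row [ 0.3 -1.5 78. ] roll -0.004 | pos [0.4537 0.0547 0.199 ] psi 1.657 q [ 0.12 -0.   -0.25  1.32 -0.    1.6 ] w 0.0594 F [ 0.6 -0.6  0.6] t 1.85
[262.95304865 258.74701457] [236.78717541 181.97465432]
```

View pics/m1.png

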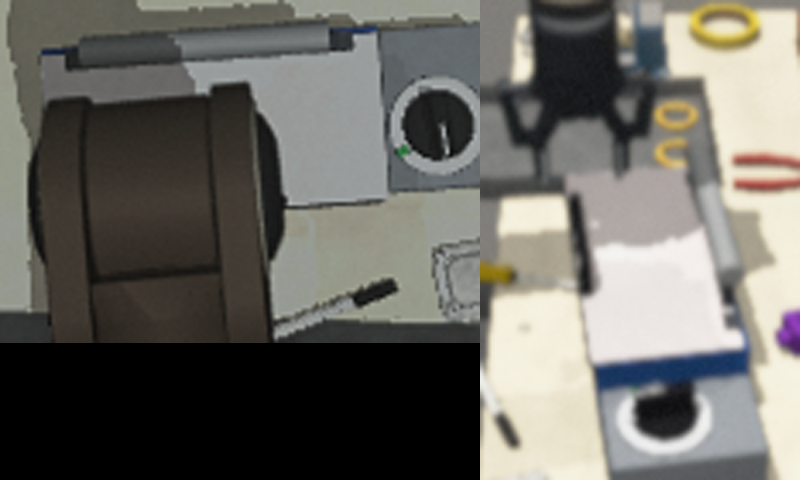

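Side view: the fingers hang over the handle bar, which is about where predicted. Descending and pinching.

Call:
{"api": "move_arm", "payload": {
  "commands": [
    [0, -1.5, 40, 0],
    [0, -1.5, 60, 0],
    [0, -1.5, 70, 0],
    [0, -1.5, 78, 0],
    [0, -1.5, 78, 0]
  ]
}}

```text
time: 2.45
eef_pos: [0.4514, 0.052, 0.1217]
tcp_rot: [0.677, 0.736, -0.0, -0.0]
force: [0.9, 0.4, -0.2]
width: 0.0597
```

Call:
{"api": "move_arm", "payload": {
  "commands": [
    [0, 0, 0, 0],
    [0, 0, 0, 0],
    [0, 0, 0, 0],
    [0, 0, 0, 0],
    [0, 0, 0, 0]
  ],
  "fingers": 0,
  "force": 40
}}

```text
time: 2.95
eef_pos: [0.4493, 0.0521, 0.1219]
tcp_rot: [0.676, 0.737, -0.001, -0.001]
force: [-8.0, -0.8, 5.9]
width: 0.011
```

```bash
python3 -c "
from h import *
h=dw(-.054,0);go(h[0],h[1],.121,TH+np.pi/2)
P=lambda a:np.array([-128*np.cos(a)+40*np.sin(a),128*np.sin(a)+40*np.cos(a)])
for i in range(1,16):
  a=1.72*i/15;d=P(a)-P(0);print(i,round(a,2),d.round(0))
"
```

```text
row [2.4 3.2 0.9] roll -0.005 | pos [0.4493 0.0521 0.1219] psi 1.656 q [ 0.12  0.02 -0.4   1.16  0.    1.6 ] w 0.011 F [-8.  -0.8  5.9] t 2.95
1 0.11 [ 5. 14.]
2 0.23 [12. 28.]
3 0.34 [21. 41.]
4 0.46 [31. 53.]
5 0.57 [42. 63.]
6 0.69 [55. 72.]
7 0.8 [68. 80.]
8 0.92 [82. 86.]
9 1.03 [97. 90.]
10 1.15 [112.  93.]
11 1.26 [127.  94.]
12 1.38 [142.  93.]
13 1.49 [158.  91.]
14 1.61 [172.  87.]
15 1.72 [187.  81.]
```

Call:
{"api": "move_arm", "payload": {
  "commands": [
    [0, 3, -14, 0],
    [0, 10, -28, 0],
    [0, 19, -41, 0],
    [0, 29, -53, 0],
    [0, 40, -63, 0]
  ]
}}

```text
time: 3.45
eef_pos: [0.4875, 0.0559, 0.1853]
tcp_rot: [0.676, 0.737, -0.002, -0.003]
force: [-16.2, 1.1, 11.0]
width: 0.0105
```

Call:
{"api": "move_arm", "payload": {
  "commands": [
    [0, 13, -9, 0],
    [0, 26, -17, 0],
    [0, 40, -23, 0],
    [0, 55, -27, 0],
    [0, 70, -30, 0]
  ]
}}

```text
time: 3.95
eef_pos: [0.5608, 0.0631, 0.2159]
tcp_rot: [0.676, 0.737, 0.001, -0.001]
force: [-3.1, 6.2, 2.3]
width: 0.0104
```

Call:
{"api": "move_arm", "payload": {
  "commands": [
    [0, 15, -1, 0],
    [0, 30, 0, 0],
    [0, 46, 2, 0],
    [0, 60, 6, 0],
    [0, 75, 12, 0]
  ]
}}

```text
time: 4.45
eef_pos: [0.636, 0.0698, 0.2032]
tcp_rot: [0.676, 0.737, 0.001, -0.001]
force: [-2.2, 5.7, -0.7]
width: 0.0102
```

```bash
python3 -c "
from h import *
h=dw(.136,0);go(h[0],h[1],.200,TH+np.pi/2)
s=cam('side');save(s,'s2',(205,60,345,260),3)"
```

```text
row [1.7 5.6 3.2] roll -0.004 | pos [0.636  0.0698 0.2032] psi 1.657 q [0.11 0.35 0.18 1.4  0.   1.59] w 0.0102 F [-2.2  5.7 -0.7] t 4.45
```

View pics/s2.png

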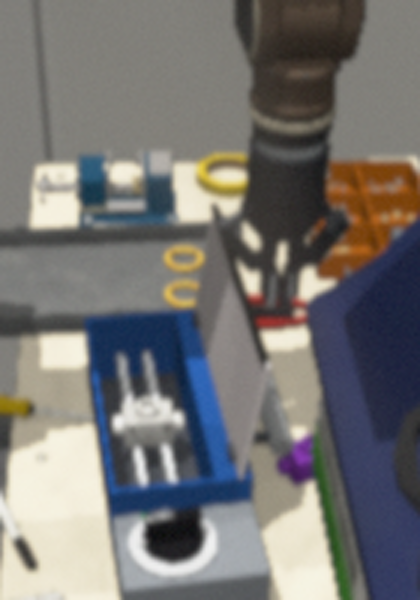

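Lid is open; the dry block is on the rails, port at around crop (148,405). Releasing and moving up.

Call:
{"api": "move_arm", "payload": {
  "commands": [
    [0, 0, 0, 0],
    [0, 0, 0, 0],
    [0, 0, 0, 0],
    [0, 0, -40, 0],
    [0, 0, -80, 0]
  ],
  "fingers": 0.4
}}

```text
time: 5.0
eef_pos: [0.6344, 0.0677, 0.2825]
tcp_rot: [0.677, 0.736, -0.001, -0.001]
force: [1.4, 0.3, 0.3]
width: 0.0344
```

Call:
{"api": "move_arm", "payload": {
  "commands": [
    [0, 0, -40, 0.14],
    [40, -20, -50, 0.28],
    [80, -40, -50, 0.42],
    [120, -70, -50, 0.56],
    [160, -100, -50, 0.7]
  ],
  "fingers": 0.75
}}

```text
time: 5.5
eef_pos: [0.5214, 0.2196, 0.333]
tcp_rot: [0.889, 0.457, 0.0, 0.0]
force: [0.3, 1.0, 0.2]
width: 0.0644
```

```bash
python3 -c "
from h import *
h=dw(.0,0);go(h[0],h[1],.200,TH)
c=cam('top');save(c,'t3',(100,180,350,310),3.2)
s=cam('side');save(s,'s3',(205,110,305,260),4)
"
```

```text
row [-139.    80.6  133. ] roll 0.86 | pos [0.5214 0.2196 0.333 ] psi 0.95 q [ 0.4   0.23  0.31  1.65 -0.    2.59] w 0.0644 F [0.3 1.  0.2] t 5.5
```

View pics/t3.png

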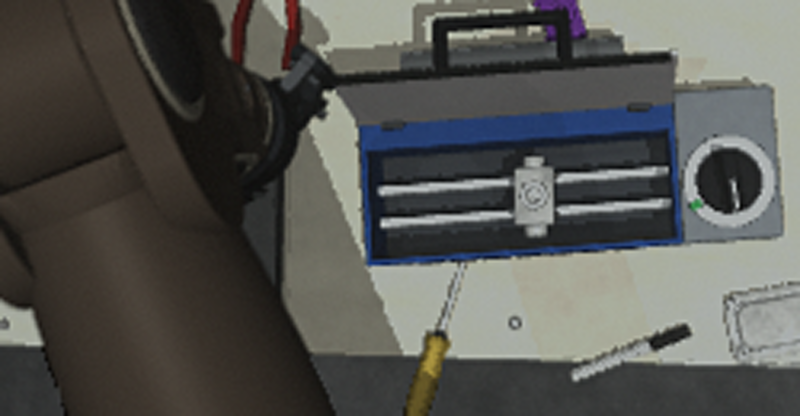

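```bash
python3 -c "
from h import *
c=cam('top');o=(100,180)
b=cp(c,533,194,.088,o)[:2];print('dry port',b)
st1=cp(c,535,161,.067,o);st2=cp(c,532,231,.067,o);print(((st1+st2)/2)[:2],np.arctan2(*(st1-st2)[1::-1]))
e=[cp(c,*p,.044,o)[:2] for p in((380,190),(382,224),(668,171),(668,203))];print('rails mid',np.mean(e,0),np.arctan2(*((e[2]-e[0])*[1,-1])),np.arctan2(*((e[3]-e[1])*[1,-1])),'O',O)
T=[ray(c,(u/1.42,v/1.42),.032)[:2].round(4) for u,v in((172,292),(267,292),(267,432),(170,432))];print(T,np.mean(T,0))
go(*b,.2,TH+np.pi)"
```

```text
dry port [0.50522857 0.05024257]
[0.50441175 0.05084565] -0.010703202866818622
rails mid [0.50417477 0.06030456] 0.09315739375167147 0.10047496350657738 O [0.506  0.0597]
[array([0.6001, 0.494 ]), array([0.6056, 0.2922]), array([0.3129, 0.2778]), array([0.3073, 0.4794])] [0.456475 0.38585 ]
row [-148.4   84.9  134. ] roll -2.271 | pos [0.5206 0.2205 0.334 ] psi 0.961 q [ 0.4   0.23  0.31  1.65 -0.    2.58] w 0.0645 F [ 0.7 -1.4 -0.2] t 5.65
```

Call:
{"api": "move_arm", "payload": {
  "commands": [
    [-20, 10, 0, -0.145],
    [-40, 20, 0, -0.29],
    [-60, 30, 0, -0.435],
    [-80, 45, 0, -0.58],
    [-100, 60, 0, -0.725]
  ]
}}

```text
time: 6.15
eef_pos: [0.5143, 0.1004, 0.3329]
tcp_rot: [0.665, 0.747, -0.0, 0.0]
force: [0.3, 0.1, -0.4]
width: 0.0643
```

Call:
{"api": "move_arm", "payload": {
  "commands": [
    [0, 0, 0, -0.145],
    [0, 0, 20, -0.29],
    [0, 0, 40, -0.435],
    [0, 0, 60, -0.58],
    [0, 0, 80, -0.725]
  ]
}}

```text
time: 6.65
eef_pos: [0.5145, 0.1011, 0.252]
tcp_rot: [0.357, 0.934, -0.0, 0.0]
force: [-0.2, 0.2, -0.7]
width: 0.0638
```

Call:
{"api": "move_arm", "payload": {
  "commands": [
    [0, 0, 0, -0.145],
    [0, 0, 0, -0.29],
    [0, 0, 0, -0.435],
    [0, 0, 0, -0.58],
    [0, 0, 0, -0.725]
  ]
}}

```text
time: 7.15
eef_pos: [0.5145, 0.1012, 0.2527]
tcp_rot: [0.002, 1.0, -0.0, 0.0]
force: [0.6, 0.4, -0.0]
width: 0.0641
```

```bash
sed -i 's/^TH=.*/TH=0.095;O=np.array([.505,.060])/' h.py; python3 -c "
from h import *
go(.505,.0505,.15,.05+np.pi)"
```

```text
row [  9.2 -50.8 102.7] roll -0.055 | pos [0.5145 0.1012 0.2527] psi 3.137 q [ 0.19  0.13  0.01  1.45 -0.    0.2 ] w 0.0641 F [ 0.6  0.4 -0. ] t 7.15
```

Call:
{"api": "move_arm", "payload": {
  "commands": [
    [5, -25, 40, -0.055],
    [9.2, -50.8, 80, -0.055],
    [9.2, -50.8, 120, -0.055],
    [9.2, -50.8, 140, -0.055],
    [9.2, -50.8, 140, -0.055]
  ]
}}

```text
time: 7.65
eef_pos: [0.5023, 0.0502, 0.1097]
tcp_rot: [-0.022, 1.0, -0.0, -0.003]
force: [0.5, 0.8, 0.3]
width: 0.064
```

```bash
python3 -c "
from h import *
go(.505,.0505,.046,.05+np.pi)
s=cam('side');save(s,'s4',(215,120,295,250),4.5)"
```

```text
row [-2.7  0.2 63.7] roll -0.006 | pos [0.5023 0.0502 0.1097] psi -3.098 q [ 0.1   0.12 -0.31  1.14 -0.    0.06] w 0.064 F [0.5 0.8 0.3] t 7.65
```

View pics/s4.png

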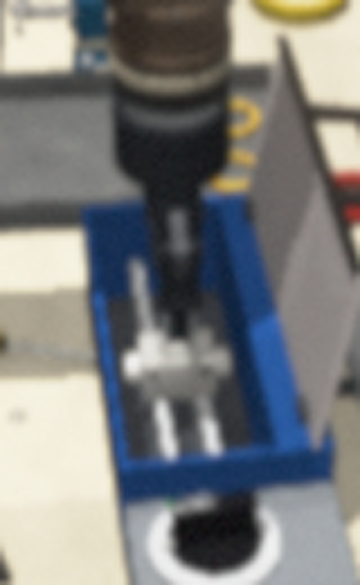

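The fingers are lined up over the block (crop about (178,350)). Lowering, gripping and lifting.

Call:
{"api": "move_arm", "payload": {
  "commands": [
    [-2, 0, 25, 0],
    [-2, 0, 45, 0],
    [-2, 0, 58, 0],
    [-2, 0, 63, 0],
    [-2, 0, 63, 0]
  ]
}}

```text
time: 8.2
eef_pos: [0.5067, 0.0518, 0.0501]
tcp_rot: [-0.022, 1.0, -0.0, 0.0]
force: [-0.2, 0.4, 0.1]
width: 0.0643
```

Call:
{"api": "move_arm", "payload": {
  "commands": [
    [0, 0, 0, 0],
    [0, 0, 0, 0],
    [0, 0, 0, 0],
    [0, 0, 0, 0],
    [0, 0, 0, 0]
  ],
  "fingers": 0,
  "force": 35
}}

```text
time: 8.7
eef_pos: [0.5073, 0.052, 0.0509]
tcp_rot: [-0.022, 1.0, 0.0, 0.001]
force: [-0.9, -0.6, 5.9]
width: 0.0355
```

Call:
{"api": "move_arm", "payload": {
  "commands": [
    [0, 0, -20, 0],
    [0, 0, -50, 0],
    [0, 0, -90, 0],
    [0, 0, -130, 0],
    [0, 0, -150, 0]
  ]
}}

```text
time: 9.2
eef_pos: [0.5072, 0.0521, 0.2032]
tcp_rot: [-0.022, 1.0, 0.0, 0.002]
force: [0.3, 0.4, -2.4]
width: 0.0356
```

```bash
python3 -c "
from h import *
go(.44,.385,.2,.05+np.pi)"
```

```text
row [ 52.2 335.6   3.2] roll -0.005 | pos [0.5072 0.0521 0.2032] psi -3.097 q [ 0.1   0.1  -0.14  1.34  0.    0.06] w 0.0356 F [ 0.3  0.4 -2.4] t 9.2
```

Call:
{"api": "move_arm", "payload": {
  "commands": [
    [10, 50, 0, 0],
    [18, 100, 0, 0],
    [26, 150, 0, 0],
    [34, 200, 0, 0],
    [42, 250, 0, 0]
  ]
}}

```text
time: 9.7
eef_pos: [0.453, 0.2981, 0.1996]
tcp_rot: [-0.022, 1.0, -0.0, -0.0]
force: [0.8, 0.3, -1.6]
width: 0.0353
```

Call:
{"api": "move_arm", "payload": {
  "commands": [
    [4, 45, 0, 0],
    [10, 85, 30, 0],
    [10, 85, 75, 0],
    [10, 85, 120, 0],
    [10, 85, 150, 0]
  ]
}}

```text
time: 10.2
eef_pos: [0.4382, 0.3801, 0.046]
tcp_rot: [-0.023, 1.0, -0.001, -0.002]
force: [-0.5, 0.0, -1.9]
width: 0.0354
```

```bash
python3 -c "
from h import *
go(.44,.385,.011,.05+np.pi)"
```

```text
row [-2.   4.8 35. ] roll -0.004 | pos [0.4382 0.3801 0.046 ] psi -3.095 q [ 0.71  0.29 -0.24  1.04 -0.    0.67] w 0.0354 F [-0.5  0.  -1.9] t 10.2
```

Call:
{"api": "move_arm", "payload": {
  "commands": [
    [0, 0, 15, 0],
    [0, 0, 25, 0],
    [0, 0, 32, 0],
    [0, 0, 36, 0],
    [0, 0, 36, 0]
  ]
}}

```text
time: 10.7
eef_pos: [0.4404, 0.3809, 0.014]
tcp_rot: [-0.022, 1.0, 0.0, 0.0]
force: [-0.5, -0.1, -1.4]
width: 0.0351
```

```bash
python3 -c "
from h import *
go(.44,.385,.010,.05+np.pi)"
```

```text
row [0.2 4.1 4. ] roll -0.005 | pos [0.4404 0.3809 0.014 ] psi -3.097 q [ 0.71  0.32 -0.29  0.97  0.    0.67] w 0.0351 F [-0.5 -0.1 -1.4] t 10.7
```

Call:
{"api": "move_arm", "payload": {
  "commands": [
    [0, 0, 2, 0],
    [0, 0, 4, 0],
    [0, 0, 5, 0],
    [0, 0, 5, 0],
    [0, 0, 5, 0]
  ]
}}

```text
time: 11.2
eef_pos: [0.4405, 0.3812, 0.01]
tcp_rot: [-0.022, 1.0, 0.0, 0.001]
force: [-0.7, -1.8, 5.5]
width: 0.0359
```

Call:
{"api": "move_arm", "payload": {
  "commands": [
    [0, 0, 0, 0],
    [0, 0, 0, 0],
    [0, 0, 0, 0],
    [0, 0, -30, 0],
    [0, 0, -60, 0]
  ],
  "fingers": 0.7
}}

```text
time: 11.7
eef_pos: [0.4393, 0.3802, 0.0682]
tcp_rot: [-0.022, 1.0, -0.001, -0.001]
force: [0.2, 0.7, -0.3]
width: 0.0597
```

Call:
{"api": "move_arm", "payload": {
  "commands": [
    [0, 0, -40, 0],
    [0, 0, -90, 0],
    [0, 0, -140, 0],
    [0, -50, -190, 0],
    [0, -100, -220, 0]
  ]
}}

```text
time: 12.2
eef_pos: [0.4438, 0.3047, 0.2747]
tcp_rot: [-0.024, 1.0, 0.001, 0.001]
force: [1.7, 0.3, -0.6]
width: 0.0595
```

```bash
python3 -c "
from h import *
c=cam('top');s=cam('side')
save(c,'t5',(305,200,445,280),3.4)
save(s,'s5',(190,80,290,190),3);save(c,'q',(100,190,205,310),3)
import cv2
o=np.zeros((600,800,3),np.uint8)
for n,x,y in(('t5',0,0),('s5',490,0),('q',0,280)):
  a=cv2.imread('pics/'+n+'.png')[:600-y,:800-x];o[y:y+a.shape[0],x:x+a.shape[1]]=a
cv2.imwrite('pics/m5.png',o)
go(.45,-.2972,.25,-.82+np.pi/2+np.pi/2)"
```

```text
row [  19.7 -598.9   27.8] roll 0.862 | pos [0.4447 0.302  0.2778] psi -3.1 q [ 0.6   0.15  0.09  1.5  -0.    0.56] w 0.0598 F [0.  0.8 0.2] t 12.3
```

View pics/m5.png

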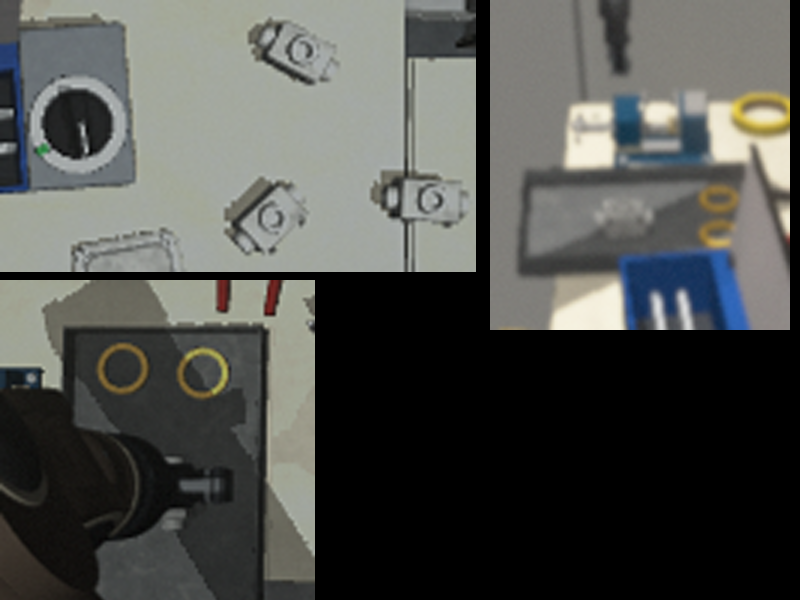

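The dry block is upright in the tray, and the three washed blocks haven't moved. Going for the middle one (block 2) at (0.4485,-0.2975).

Call:
{"api": "move_arm", "payload": {
  "commands": [
    [2, -50, 0, 0.1],
    [4, -100, 0, 0.2],
    [6, -150, 0, 0.3],
    [8, -200, 0, 0.4],
    [10, -250, 0, 0.5]
  ],
  "fingers": 0.78
}}

```text
time: 12.8
eef_pos: [0.4443, 0.0529, 0.2719]
tcp_rot: [0.227, 0.974, -0.0, -0.0]
force: [1.7, -0.0, 0.1]
width: 0.0667
```

```bash
python3 -c "
from h import *
go(.4485,-.2975,.20,-.819+np.pi)"
```

```text
row [-158.8 -312.4   71.9] roll 0.361 | pos [0.4443 0.0529 0.2719] psi 2.683 q [ 0.12 -0.02 -0.1   1.49  0.    0.58] w 0.0667 F [ 1.7 -0.   0.1] t 12.8
```

Call:
{"api": "move_arm", "payload": {
  "commands": [
    [-20, -40, 0, 0.08],
    [-40, -80, 0, 0.16],
    [-60, -120, 0, 0.24],
    [-80, -160, 0, 0.32],
    [-100, -200, 0, 0.36]
  ]
}}

```text
time: 13.3
eef_pos: [0.4464, -0.1708, 0.2719]
tcp_rot: [0.398, 0.918, 0.0, -0.0]
force: [0.4, 0.2, 0.9]
width: 0.067
```

```bash
python3 -c "
from h import *
go(.4485,-.2975,.08,-.819+np.pi)"
```

```text
row [-93.8 -85.1 191.9] roll 0.001 | pos [ 0.4464 -0.1708  0.2719] psi 2.324 q [-0.37  0.04 -0.04  1.49  0.    0.45] w 0.067 F [0.4 0.2 0.9] t 13.3
```

Call:
{"api": "move_arm", "payload": {
  "commands": [
    [-34, -32, 0, 0],
    [-68, -62, 20, 0],
    [-93.8, -85.1, 60, 0],
    [-93.8, -85.1, 110, 0],
    [-93.8, -85.1, 150, 0]
  ]
}}

```text
time: 13.8
eef_pos: [0.4484, -0.2967, 0.1193]
tcp_rot: [0.397, 0.918, 0.0, -0.001]
force: [0.3, 0.2, 0.2]
width: 0.0669
```

```bash
python3 -c "
from h import *
go(.4485,-.2975,.006,-.819+np.pi)
s=cam('side');save(s,'s6',(200,240,330,350),5)"
```

```text
row [ -0.6  -0.5 113.3] roll 0.002 | pos [ 0.4484 -0.2967  0.1193] psi 2.324 q [-0.58  0.17 -0.23  1.17  0.    0.23] w 0.0669 F [0.3 0.2 0.2] t 13.8
```

View pics/s6.png

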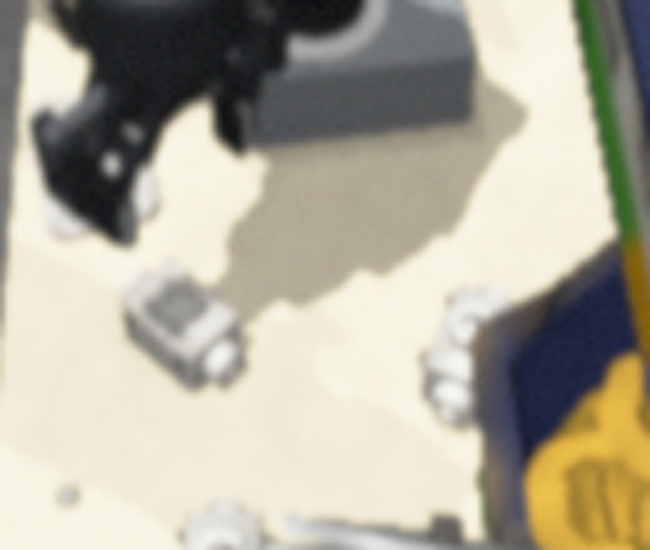

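```bash
python3 -c "
from h import *
s=cam('side');
for z in(.119,.044): print((proj(s,[.4485,-.2975,z])-[200,240])*5)
print(ray(s,(200+182/5,240+303/5),.044))"
```

```text
[175.72233769 204.03890123]
[183.15166546 294.71095804]
[ 0.44794011 -0.30236399  0.044     ]
```

Call:
{"api": "move_arm", "payload": {
  "commands": [
    [-1, -1, 40, 0],
    [-1, -1, 75, 0],
    [-1, -1, 100, 0],
    [-1, -1, 111, 0],
    [-1, -1, 111, 0]
  ]
}}

```text
time: 14.4
eef_pos: [0.4493, -0.297, 0.0117]
tcp_rot: [0.396, 0.918, 0.0, -0.0]
force: [0.6, -0.4, 1.0]
width: 0.0665
```

Call:
{"api": "move_arm", "payload": {
  "commands": [
    [0, 0, 0, 0],
    [0, 0, 0, 0],
    [0, 0, 0, 0],
    [0, 0, 0, 0],
    [0, 0, 0, 0]
  ],
  "fingers": 0
}}

```text
time: 14.9
eef_pos: [0.4503, -0.2982, 0.0137]
tcp_rot: [0.396, 0.918, -0.0, 0.002]
force: [-0.1, -0.6, 7.3]
width: 0.0351
```

Call:
{"api": "move_arm", "payload": {
  "commands": [
    [0, 0, -30, 0],
    [0, 0, -70, 0],
    [0, 0, -120, 0],
    [0, 0, -160, 0],
    [0, 0, -190, 0]
  ]
}}

```text
time: 15.4
eef_pos: [0.4495, -0.2975, 0.2053]
tcp_rot: [0.396, 0.918, -0.0, 0.002]
force: [0.6, 0.1, -2.0]
width: 0.0354
```

```bash
python3 -c "
from h import *
h=dw(0,.08);go(*h,.2,TH+np.pi)"
```

```text
row [285.3 334.7   5.3] roll -0.91 | pos [ 0.4495 -0.2975  0.2053] psi 2.326 q [-0.58  0.15 -0.07  1.35  0.    0.23] w 0.0354 F [ 0.6  0.1 -2. ] t 15.4
```

Call:
{"api": "move_arm", "payload": {
  "commands": [
    [32, 37, 0, -0.1],
    [64, 75, 0, -0.2],
    [96, 112, 0, -0.3],
    [128, 150, 0, -0.4],
    [160, 187, 0, -0.5]
  ]
}}

```text
time: 15.9
eef_pos: [0.4752, -0.0507, 0.2022]
tcp_rot: [0.155, 0.988, 0.0, 0.001]
force: [1.1, -0.5, -1.7]
width: 0.0352
```

```bash
python3 -c "
from h import *
h=dw(0,.08);go(*h,.15,TH+np.pi)"
```

```text
row [ 37.2 188.   52.2] roll -0.407 | pos [ 0.4752 -0.0507  0.2022] psi 2.83 q [-0.11  0.04 -0.2   1.33  0.    0.21] w 0.0352 F [ 1.1 -0.5 -1.7] t 15.9
```

Call:
{"api": "move_arm", "payload": {
  "commands": [
    [9, 47, 0, -0.13],
    [18, 94, 0, -0.26],
    [27, 141, 0, -0.407],
    [37.2, 188, 0, -0.407],
    [37.2, 188, 30, -0.407]
  ]
}}

```text
time: 16.4
eef_pos: [0.5008, 0.1436, 0.175]
tcp_rot: [-0.049, 0.999, 0.002, 0.004]
force: [0.3, -1.2, -2.2]
width: 0.0355
```

```bash
python3 -c "
from h import *
h=dw(0,.08);go(*h,.058,TH+np.pi)"
```

```text
row [  3.7  -3.6 117. ] roll 0.004 | pos [0.5008 0.1436 0.175 ] psi -3.043 q [ 0.28  0.12 -0.17  1.27  0.    0.18] w 0.0355 F [ 0.3 -1.2 -2.2] t 16.4
```

Call:
{"api": "move_arm", "payload": {
  "commands": [
    [0, 0, 25, 0],
    [0, 0, 55, 0],
    [0, 0, 80, 0],
    [0, 0, 97, 0],
    [0, 0, 97, 0]
  ]
}}

```text
time: 16.9
eef_pos: [0.4965, 0.1373, 0.0724]
tcp_rot: [-0.046, 0.999, -0.0, -0.002]
force: [-0.8, -0.5, -1.4]
width: 0.0357
```

```bash
python3 -c "
from h import *
h=dw(0,.08);go(*h,.058,TH+np.pi)"
```

```text
row [-1.2  2.2 14.4] roll -0.003 | pos [0.4965 0.1373 0.0724] psi -3.05 q [ 0.27  0.16 -0.35  1.06  0.    0.18] w 0.0357 F [-0.8 -0.5 -1.4] t 16.9
```

Call:
{"api": "move_arm", "payload": {
  "commands": [
    [-1, 1, 6, 0],
    [-1, 1, 11, 0],
    [-1, 1, 15, 0],
    [-1, 1, 17, 0],
    [-1, 1, 17, 0]
  ]
}}

```text
time: 17.4
eef_pos: [0.4994, 0.1388, 0.0578]
tcp_rot: [-0.046, 0.999, 0.0, 0.0]
force: [0.3, -0.3, -2.6]
width: 0.0356
```

```bash
python3 -c "
from h import *
h=dw(0,.08);go(*h,.058,TH+np.pi)"
```

```text
row [ 1.9  1.  -0.2] roll -0.003 | pos [0.4994 0.1388 0.0578] psi -3.05 q [ 0.27  0.17 -0.37  1.03 -0.    0.18] w 0.0356 F [ 0.3 -0.3 -2.6] t 17.4
```

Call:
{"api": "move_arm", "payload": {
  "commands": [
    [1.5, 0, 2, 0],
    [1.5, 0, 4, 0],
    [1.5, 0, 4, 0]
  ]
}}

```text
time: 17.7
eef_pos: [0.4994, 0.1389, 0.0576]
tcp_rot: [-0.046, 0.999, 0.0, 0.003]
force: [-6.4, -2.8, 24.2]
width: 0.0353
```

Call:
{"api": "move_arm", "payload": {
  "commands": [
    [0, 0, 2, 0],
    [0, 0, 4, 0],
    [0, 0, 4, 0]
  ]
}}

```text
time: 18.0
eef_pos: [0.5002, 0.139, 0.0568]
tcp_rot: [-0.046, 0.999, 0.001, 0.004]
force: [-14.9, -5.5, 45.8]
width: 0.0355
```

Call:
{"api": "move_arm", "payload": {
  "commands": [
    [-1.5, 0, -4, 0],
    [-1.5, 0, -7, 0],
    [-1.5, 0, -7, 0]
  ]
}}

```text
time: 18.3
eef_pos: [0.4996, 0.1389, 0.0571]
tcp_rot: [-0.046, 0.999, 0.0, 0.001]
force: [-2.6, -0.9, 10.8]
width: 0.0355
```

Call:
{"api": "move_arm", "payload": {
  "commands": [
    [0, 0, 0, 0],
    [0, 0, 0, 0],
    [0, 0, 0, 0],
    [0, 0, -30, 0],
    [0, 0, -70, 0]
  ],
  "fingers": 0.7
}}

```text
time: 18.8
eef_pos: [0.4974, 0.1383, 0.1248]
tcp_rot: [-0.046, 0.999, -0.001, -0.003]
force: [0.6, 0.6, -0.1]
width: 0.0597
```

Call:
{"api": "move_arm", "payload": {
  "commands": [
    [0, 0, -40, 0],
    [0, 0, -80, 0],
    [0, -50, -120, 0],
    [0, -100, -140, 0],
    [0, -150, -140, 0]
  ],
  "fingers": 0.78
}}

```text
time: 19.3
eef_pos: [0.5125, 0.0047, 0.2674]
tcp_rot: [-0.047, 0.999, -0.0, 0.002]
force: [1.6, -0.3, 0.2]
width: 0.0669
```

```bash
python3 -c "
from h import *
s=cam('side');a=save(s,'s7',(215,115,315,355),2.5)
go(.594,-.3228,.27,np.pi-2.083)"
```

```text
row [ -53.  -326.4   -3.1] roll 2.17 | pos [ 0.5127 -0.0022  0.2669] psi -3.054 q [-0.    0.1   0.01  1.48 -0.   -0.09] w 0.0668 F [ 0.6 -3.4 -0.3] t 19.35
```

View pics/s7.png

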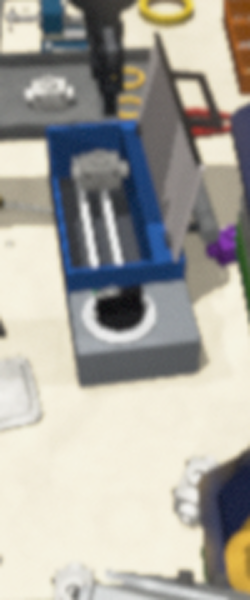

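Block 2 stands upright at the far end of the rails. Next is block 1 at (0.594,-0.323).

Call:
{"api": "move_arm", "payload": {
  "commands": [
    [-8, -50, 0, -0.14],
    [-16, -100, 0, -0.28],
    [-24, -150, 0, -0.42],
    [-32, -200, 0, -0.56],
    [-40, -245, 0, -0.7]
  ]
}}

```text
time: 19.85
eef_pos: [0.572, -0.2297, 0.2642]
tcp_rot: [-0.388, 0.922, 0.0, -0.0]
force: [0.3, 0.9, 0.7]
width: 0.0663
```

Call:
{"api": "move_arm", "payload": {
  "commands": [
    [0, 0, 0, -0.13],
    [0, 0, 0, -0.27],
    [0, 0, 0, -0.27]
  ]
}}

```text
time: 20.15
eef_pos: [0.5718, -0.2284, 0.2636]
tcp_rot: [-0.506, 0.863, 0.001, -0.0]
force: [-0.2, 0.2, 0.2]
width: 0.067
```

```bash
python3 -c "
from h import *
c=cam('top');save(c,'t8',(305,200,445,280),5)
go(.594,-.3228,.12,-2.083)"
```

```text
row [ 71.7 -65.8 143.9] roll -0.0 | pos [ 0.5718 -0.228   0.2639] psi -2.083 q [-0.38  0.31  0.26  1.52  0.   -1.44] w 0.0668 F [-0.2 -0.  -0.6] t 20.2
```

View pics/t8.png

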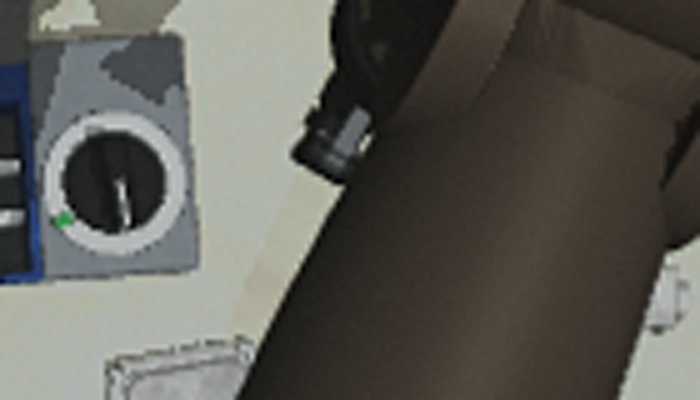

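Call:
{"api": "move_arm", "payload": {
  "commands": [
    [36, -33, 0, 0],
    [71.7, -65.8, 30, 0],
    [71.7, -65.8, 75, 0],
    [71.7, -65.8, 120, 0],
    [71.7, -65.8, 144, 0]
  ]
}}

```text
time: 20.7
eef_pos: [0.5927, -0.3216, 0.1158]
tcp_rot: [-0.505, 0.863, 0.002, -0.001]
force: [-1.1, 0.7, 0.6]
width: 0.0665
```

```bash
python3 -c "
from h import *
go(.594,-.3228,.010,-2.083)
s=cam('side');save(s,'s9',(255,270,335,340),5);print((proj(s,[.594,-.3228,.044])-[255,270])*5,(proj(s,[.594,-.3228,.12])-[255,270])*5)"
```

```text
row [  0.4  -1.7 105.8] roll -0.0 | pos [ 0.5927 -0.3216  0.1158] psi -2.083 q [-0.5   0.43  0.11  1.26  0.   -1.56] w 0.0665 F [-1.1  0.7  0.6] t 20.7
[200.00116875 173.39946824] [208.39099805  82.09762615]
```

View pics/s9.png

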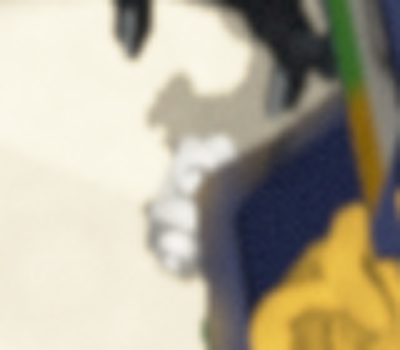

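The block spans crop y 130–275, centred near (190,205), which agrees with the prediction. Descending.

Call:
{"api": "move_arm", "payload": {
  "commands": [
    [0, 0, 35, 0],
    [0, 0, 70, 0],
    [0, 0, 95, 0],
    [0, 0, 106, 0],
    [0, 0, 106, 0]
  ]
}}

```text
time: 21.25
eef_pos: [0.5939, -0.3218, 0.0139]
tcp_rot: [-0.506, 0.863, 0.001, -0.001]
force: [0.3, -0.3, 0.1]
width: 0.0666
```

Call:
{"api": "move_arm", "payload": {
  "commands": [
    [0, 0, 0, 0],
    [0, 0, 0, 0],
    [0, 0, 0, 0],
    [0, 0, 0, 0],
    [0, 0, 0, 0]
  ],
  "fingers": 0
}}

```text
time: 21.75
eef_pos: [0.5957, -0.3231, 0.017]
tcp_rot: [-0.506, 0.862, -0.002, 0.001]
force: [-0.1, 0.0, 6.9]
width: 0.035
```

Call:
{"api": "move_arm", "payload": {
  "commands": [
    [0, 0, -30, 0],
    [0, 0, -70, 0],
    [0, 0, -120, 0],
    [0, 0, -160, 0],
    [0, 0, -190, 0]
  ]
}}

```text
time: 22.25
eef_pos: [0.5948, -0.3228, 0.2085]
tcp_rot: [-0.506, 0.862, -0.002, 0.001]
force: [0.9, -0.6, -2.2]
width: 0.0351
```

```bash
python3 -c "
from h import *
h=dw(0,0);go(*h,.2,TH+np.pi)"
```

```text
row [-290.5  265.     8.5] roll 0.967 | pos [ 0.5948 -0.3228  0.2085] psi -2.08 q [-0.5   0.42  0.3   1.44 -0.   -1.56] w 0.0351 F [ 0.9 -0.6 -2.2] t 22.25
```

Call:
{"api": "move_arm", "payload": {
  "commands": [
    [-21, 33, 0, 0.1],
    [-42, 67, 0, 0.2],
    [-63, 100, 0, 0.3],
    [-84, 134, 0, 0.4],
    [-105, 167, 0, 0.5]
  ]
}}

```text
time: 22.75
eef_pos: [0.4986, -0.1482, 0.2049]
tcp_rot: [-0.275, 0.961, -0.0, 0.0]
force: [0.5, 0.2, -1.7]
width: 0.035
```

```bash
python3 -c "
from h import *
h=dw(0,0);go(*h,.15,TH+np.pi)"
```

```text
row [-115.5  173.3   54.9] roll 0.462 | pos [ 0.4986 -0.1482  0.2049] psi -2.584 q [-0.29  0.12 -0.11  1.35  0.   -0.85] w 0.035 F [ 0.5  0.2 -1.7] t 22.75
```

Call:
{"api": "move_arm", "payload": {
  "commands": [
    [-25, 38, 0, 0.12],
    [-50, 75, 0, 0.24],
    [-75, 113, 0, 0.36],
    [-100, 150, 0, 0.46],
    [-115.5, 173.3, 20, 0.46]
  ]
}}

```text
time: 23.25
eef_pos: [0.5063, 0.0616, 0.1873]
tcp_rot: [-0.051, 0.999, 0.0, 0.003]
force: [0.6, -0.4, -2.0]
width: 0.0356
```

Call:
{"api": "move_arm", "payload": {
  "commands": [
    [0, 0, 25, 0],
    [0, 0, 55, 0],
    [0, 0, 80, 0],
    [0, 0, 100, 0],
    [0, 0, 100, 0]
  ]
}}

```text
time: 23.75
eef_pos: [0.503, 0.0585, 0.0822]
tcp_rot: [-0.051, 0.999, -0.0, -0.002]
force: [0.6, 0.8, -2.4]
width: 0.035
```

```bash
python3 -c "
from h import *
h=dw(0,0);go(*h,.061,TH+np.pi)"
```

```text
row [-2.1  1.2 21.2] roll 0.007 | pos [0.503  0.0585 0.0822] psi -3.04 q [ 0.12  0.14 -0.36  1.08 -0.    0.01] w 0.035 F [ 0.6  0.8 -2.4] t 23.75
```

Call:
{"api": "move_arm", "payload": {
  "commands": [
    [-0.5, 1, 8, 0],
    [-0.5, 1, 14, 0],
    [-0.5, 1, 18, 0],
    [-0.5, 1, 18, 0]
  ]
}}

```text
time: 24.15
eef_pos: [0.5055, 0.0598, 0.0666]
tcp_rot: [-0.051, 0.999, -0.0, -0.0]
force: [-0.5, -0.7, -1.8]
width: 0.0353
```

Call:
{"api": "move_arm", "payload": {
  "commands": [
    [0, 0, 2, 0],
    [0, 0, 4, 0],
    [0, 0, 4, 0]
  ]
}}

```text
time: 24.45
eef_pos: [0.5055, 0.0598, 0.0626]
tcp_rot: [-0.051, 0.999, 0.0, -0.0]
force: [-0.1, -0.2, -1.9]
width: 0.0349
```

Call:
{"api": "move_arm", "payload": {
  "commands": [
    [0, 0, 1, 0],
    [0, 0, 2.5, 0],
    [0, 0, 2.5, 0]
  ]
}}

```text
time: 24.75
eef_pos: [0.5058, 0.0598, 0.061]
tcp_rot: [-0.051, 0.999, 0.0, 0.0]
force: [-2.1, 0.5, 4.5]
width: 0.0352
```

Call:
{"api": "move_arm", "payload": {
  "commands": [
    [0, 0, 0, 0],
    [0, 0, 0, 0],
    [0, 0, 0, 0],
    [0, 0, -30, 0],
    [0, 0, -70, 0]
  ],
  "fingers": 0.7
}}

```text
time: 25.25
eef_pos: [0.5039, 0.0596, 0.1289]
tcp_rot: [-0.051, 0.999, -0.0, -0.002]
force: [1.3, -0.6, 0.4]
width: 0.0603
```

Call:
{"api": "move_arm", "payload": {
  "commands": [
    [0, 0, -40, 0],
    [0, 0, -80, 0],
    [8, -50, -120, -0.12],
    [16, -100, -130, -0.24],
    [24, -150, -130, -0.36]
  ],
  "fingers": 0.78
}}

```text
time: 25.75
eef_pos: [0.4986, -0.0779, 0.2618]
tcp_rot: [-0.232, 0.973, -0.001, 0.002]
force: [1.7, 0.7, -0.1]
width: 0.067
```

```bash
python3 -c "
from h import *
c=cam('top');s=cam('side')
a=cv2.imread('pics/tr.png');b=cv2.cvtColor(c['img'],cv2.COLOR_RGB2BGR);cv2.imwrite('pics/raw_t.png',b)
b=cv2.resize(b[205:280,305:445],None,fx=5.5,fy=5.5,interpolation=cv2.INTER_CUBIC)
d=cv2.absdiff(a,b).max(2);print('diff block3',d[230:350,590:770].mean(),d[230:350,590:770].max(),'ref',d[150:250,520:640].mean())
save(s,'s10',(215,115,315,355),2.5)
go(.4683,-.4375,.26,-1.61)"
```

```text
diff block3 17.574166666666667 24 ref 19.4405
row [ 1.84e+02 -3.06e+02  1.00e-01] roll -1.073 | pos [ 0.4978 -0.0817  0.2601] psi -2.683 q [-0.16  0.09 -0.02  1.46 -0.   -0.62] w 0.067 F [-0.1  0.6 -0.3] t 25.85
```

View pics/s10.png

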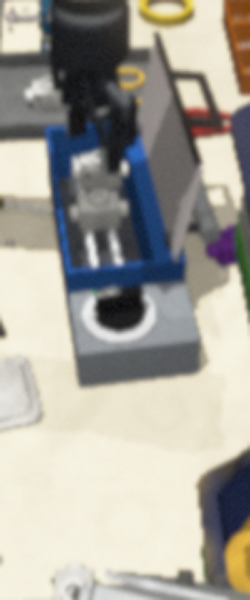

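Blocks 2 and 1 stand on the rails, and the image difference shows block 3 in place. Checking the clearance to the fixture near block 3.

```bash
python3 -c "
from h import *
c=cam('top');s=cam('side')
for z in (0,.05,.1,.15,.2,.3):
  f=lambda C,u,v:ray(C,(u/1.42,v/1.42),z)[:2].round(3)
  print(z,'top',f(c,698,395),f(c,700,345),f(c,690,335),'side',f(s,360,487),f(s,470,510),f(s,345,590))
save(c,'a',(420,195,560,300),4);save(s,'b',(215,310,345,420),3)
a=cv2.imread('pics/a.png');b=cv2.imread('pics/b.png');a=cv2.resize(a,(410,308));o=np.zeros((335,800,3),np.uint8);o[:308,:410]=a;o[:330,410:800]=b;cv2.imwrite('pics/m11.png',o)
"
```

```text
0 top [ 0.413 -0.632] [ 0.52  -0.638] [ 0.541 -0.617] side [ 0.487 -0.395] [ 0.668 -0.447] [ 0.461 -0.557]
0.05 top [ 0.414 -0.61 ] [ 0.517 -0.615] [ 0.537 -0.595] side [ 0.488 -0.422] [ 0.658 -0.471] [ 0.462 -0.574]
0.1 top [ 0.416 -0.587] [ 0.515 -0.593] [ 0.534 -0.573] side [ 0.488 -0.449] [ 0.648 -0.495] [ 0.464 -0.592]
0.15 top [ 0.417 -0.565] [ 0.512 -0.57 ] [ 0.531 -0.551] side [ 0.488 -0.476] [ 0.638 -0.519] [ 0.466 -0.61 ]
0.2 top [ 0.418 -0.542] [ 0.51  -0.548] [ 0.527 -0.529] side [ 0.488 -0.503] [ 0.628 -0.543] [ 0.467 -0.628]
0.3 top [ 0.421 -0.497] [ 0.504 -0.502] [ 0.521 -0.486] side [ 0.488 -0.557] [ 0.608 -0.591] [ 0.471 -0.663]
```

View pics/m11.png

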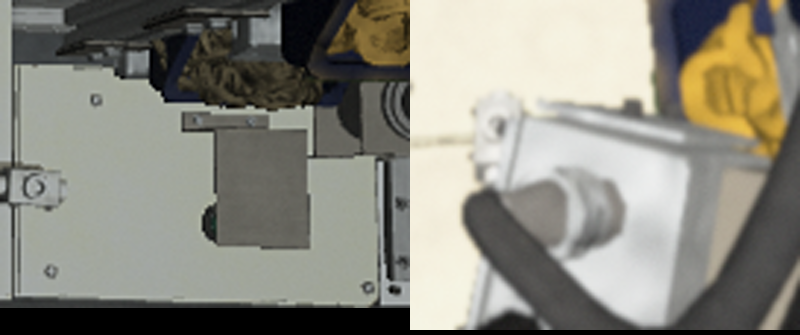

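Call:
{"api": "move_arm", "payload": {
  "commands": [
    [22, -40, 0, -0.13],
    [45, -78, 0, -0.26],
    [68, -115, 0, -0.39],
    [92, -152, 0, -0.52],
    [115, -190, 0, -0.65]
  ]
}}

```text
time: 26.45
eef_pos: [0.4798, -0.2982, 0.2588]
tcp_rot: [-0.531, 0.848, 0.0, 0.0]
force: [1.6, 0.4, -0.9]
width: 0.0667
```

```bash
python3 -c "
from h import *
go(.4683,-.4375,.18,-1.61)"
```

```text
row [130.3 -50.5  78.8] roll -0.413 | pos [ 0.4798 -0.2982  0.2588] psi -2.023 q [-0.56  0.21  0.12  1.48  0.   -1.68] w 0.0667 F [ 1.6  0.4 -0.9] t 26.45
```

Call:
{"api": "move_arm", "payload": {
  "commands": [
    [30, -12, 0, -0.14],
    [60, -24, 10, -0.28],
    [90, -36, 30, -0.413],
    [115, -45, 50, -0.413],
    [130, -50.5, 75, -0.413]
  ]
}}

```text
time: 26.95
eef_pos: [0.4682, -0.4377, 0.183]
tcp_rot: [-0.691, 0.723, -0.0, 0.0]
force: [0.3, -0.1, 0.6]
width: 0.0667
```

```bash
python3 -c "
from h import *
go(.4683,-.4375,.010,-1.61)"
```

```text
row [-2.00e-01 -1.00e-01  1.73e+02] roll -0.007 | pos [ 0.4682 -0.4377  0.183 ] psi -1.617 q [-0.75  0.35  0.14  1.36  0.   -2.28] w 0.0667 F [ 0.3 -0.1  0.6] t 26.95
```

Call:
{"api": "move_arm", "payload": {
  "commands": [
    [0, 0, 35, 0],
    [0, 0, 70, 0],
    [0, 0, 100, 0],
    [0, 0, 125, 0],
    [0, 0, 145, 0]
  ]
}}

```text
time: 27.45
eef_pos: [0.4677, -0.4347, 0.0366]
tcp_rot: [-0.691, 0.723, 0.001, 0.0]
force: [0.4, -0.3, -0.4]
width: 0.0669
```

Call:
{"api": "move_arm", "payload": {
  "commands": [
    [0, 0, 12, 0],
    [0, 0, 24, 0],
    [0, 0, 24, 0]
  ]
}}

```text
time: 27.75
eef_pos: [0.4671, -0.4359, 0.0136]
tcp_rot: [-0.691, 0.723, 0.001, -0.0]
force: [-0.6, -0.5, -0.0]
width: 0.0667
```

Call:
{"api": "move_arm", "payload": {
  "commands": [
    [0, 0, 0, 0],
    [0, 0, 0, 0],
    [0, 0, 0, 0],
    [0, 0, 0, 0],
    [0, 0, 0, 0]
  ],
  "fingers": 0
}}

```text
time: 28.25
eef_pos: [0.4678, -0.4378, 0.0165]
tcp_rot: [-0.691, 0.723, -0.001, 0.0]
force: [0.3, 0.7, 6.1]
width: 0.0352
```

Gripped (TCP 16.5 mm above the block's underside). Lifting and heading back.

Call:
{"api": "move_arm", "payload": {
  "commands": [
    [0, 0, -30, 0],
    [0, 0, -70, 0],
    [0, 0, -120, 0],
    [0, 0, -160, 0],
    [0, 0, -190, 0]
  ]
}}

```text
time: 28.75
eef_pos: [0.4673, -0.4374, 0.2082]
tcp_rot: [-0.691, 0.723, -0.001, 0.0]
force: [0.8, -0.4, -1.8]
width: 0.0349
```

```bash
python3 -c "
from h import *
h=dw(0,-.08);go(*h,.2,TH+np.pi)"
```

```text
row [-419.4  -26.     8.2] roll 1.43 | pos [ 0.4673 -0.4374  0.2082] psi -1.617 q [-0.75  0.35  0.19  1.41  0.   -2.28] w 0.0349 F [ 0.8 -0.4 -1.8] t 28.75
```

Call:
{"api": "move_arm", "payload": {
  "commands": [
    [-42, -3, 0, 0.14],
    [-84, -5, 0, 0.28],
    [-126, -8, 0, 0.42],
    [-168, -10, 0, 0.56],
    [-210, -13, 0, 0.7]
  ]
}}

```text
time: 29.25
eef_pos: [0.4893, -0.2264, 0.2049]
tcp_rot: [-0.398, 0.917, 0.0, -0.0]
force: [0.4, -0.5, -1.6]
width: 0.0352
```

```bash
python3 -c "
from h import *
h=dw(0,-.08);go(*h,.2,TH+np.pi)"
```

```text
row [-166.8  124.3    4.9] roll 0.723 | pos [ 0.4893 -0.2264  0.2049] psi -2.323 q [-0.43  0.15 -0.06  1.35  0.   -1.25] w 0.0352 F [ 0.4 -0.5 -1.6] t 29.25
```

Call:
{"api": "move_arm", "payload": {
  "commands": [
    [-34, 25, 0, 0.14],
    [-67, 50, 0, 0.29],
    [-100, 75, 0, 0.43],
    [-133, 100, 0, 0.58],
    [-167, 124, 0, 0.72]
  ]
}}

```text
time: 29.75
eef_pos: [0.5113, -0.0227, 0.205]
tcp_rot: [-0.056, 0.998, 0.0, -0.0]
force: [1.2, -0.2, -2.2]
width: 0.0353
```

Call:
{"api": "move_arm", "payload": {
  "commands": [
    [0, 0, 30, 0],
    [0, 0, 65, 0],
    [0, 0, 95, 0],
    [0, 0, 120, 0],
    [0, 0, 120, 0]
  ]
}}

```text
time: 30.25
eef_pos: [0.5088, -0.024, 0.0815]
tcp_rot: [-0.059, 0.998, 0.0, -0.004]
force: [-1.5, -0.1, -1.2]
width: 0.0355
```

```bash
python3 -c "
from h import *
h=dw(0,-.08);go(*h,.061,TH+np.pi)"
```

```text
row [-4.2  3.9 20.5] roll 0.023 | pos [ 0.5088 -0.024   0.0815] psi -3.024 q [-0.05  0.15 -0.35  1.08  0.   -0.17] w 0.0355 F [-1.5 -0.1 -1.2] t 30.25
```

Call:
{"api": "move_arm", "payload": {
  "commands": [
    [-1.5, 3, 6, 0.02],
    [-1.5, 3, 13, 0.02],
    [-1.5, 3, 18, 0.02],
    [-1.5, 3, 18, 0.02]
  ]
}}

```text
time: 30.65
eef_pos: [0.5129, -0.021, 0.0671]
tcp_rot: [-0.049, 0.999, -0.0, -0.0]
force: [0.0, 0.2, -0.4]
width: 0.0354
```

Call:
{"api": "move_arm", "payload": {
  "commands": [
    [0, 0, 1.5, 0],
    [0, 0, 3, 0],
    [0, 0, 3, 0]
  ]
}}

```text
time: 30.95
eef_pos: [0.513, -0.021, 0.0642]
tcp_rot: [-0.049, 0.999, -0.0, 0.0]
force: [0.3, -0.2, -2.5]
width: 0.0351
```

Call:
{"api": "move_arm", "payload": {
  "commands": [
    [0, 0, 1.5, 0],
    [0, 0, 3, 0],
    [0, 0, 4, 0],
    [0, 0, 4, 0]
  ]
}}

```text
time: 31.35
eef_pos: [0.513, -0.021, 0.0605]
tcp_rot: [-0.049, 0.999, -0.0, 0.0]
force: [-1.9, -0.2, 2.2]
width: 0.035
```

Call:
{"api": "move_arm", "payload": {
  "commands": [
    [0, 0, 0, 0],
    [0, 0, 0, 0],
    [0, 0, 0, 0],
    [0, 0, 0, 0],
    [0, 0, -30, 0]
  ],
  "fingers": 0.6
}}

```text
time: 31.85
eef_pos: [0.5103, -0.0209, 0.0869]
tcp_rot: [-0.049, 0.999, 0.0, -0.003]
force: [0.2, 0.8, 0.5]
width: 0.051
```

Call:
{"api": "move_arm", "payload": {
  "commands": [
    [0, 0, -40, 0],
    [0, 0, -80, 0],
    [0, 0, -130, 0],
    [0, 0, -180, 0],
    [40, 0, -210, 0]
  ]
}}

```text
time: 32.35
eef_pos: [0.4762, -0.0248, 0.3025]
tcp_rot: [-0.049, 0.999, -0.0, 0.002]
force: [0.8, -0.3, 0.9]
width: 0.0512
```

```bash
python3 -c "
from h import *
h=dw(.136,0);go(*h,.30,TH+np.pi/2)
s=cam('side');save(s,'s12',(215,110,315,260),4)
h=[dw(0,y) for y in(-.08,0,.08)];print([((proj(s,[*a,.088])-[215,110])*4).round() for a in h])"
```

```text
row [-173.    81.1    2.5] roll 1.574 | pos [ 0.4762 -0.0248  0.3025] psi -3.043 q [-0.05  0.04  0.03  1.55  0.   -0.15] w 0.0512 F [ 0.8 -0.3  0.9] t 32.35
[array([171., 401.]), array([158., 332.]), array([145., 270.])]
```

Call:
{"api": "move_arm", "payload": {
  "commands": [
    [10, 10, 0, 0.145],
    [10, 20, 0, 0.29],
    [10, 30, 0, 0.435],
    [10, 40, 0, 0.58],
    [10, 50, 0, 0.725]
  ],
  "fingers": 0.4
}}

```text
time: 32.9
eef_pos: [0.4581, 0.0242, 0.3]
tcp_rot: [0.311, 0.95, 0.0, -0.0]
force: [0.3, 0.3, 0.3]
width: 0.0338
```

Call:
{"api": "move_arm", "payload": {
  "commands": [
    [0, 0, 0, 0.145],
    [0, 0, 0, 0.29],
    [0, 0, 0, 0.435],
    [0, 0, 0, 0.58],
    [0, 0, 0, 0.725]
  ]
}}

```text
time: 33.4
eef_pos: [0.4582, 0.0239, 0.2999]
tcp_rot: [0.628, 0.778, -0.0, -0.0]
force: [0.4, -0.4, -0.8]
width: 0.0337
```

```bash
python3 -c "
from h import *
h=dw(.136,0);go(*h,.30,TH+np.pi/2)
c=cam('top');b=c['img'];
for z,n in((.080,'body'),):
  for y in(-.08,0,.08,-.04,.04): 
    u=proj(c,[*dw(0,y),z if abs(y)!=.04 else .01]).round().astype(int);print(y,u,b[u[1]-2:u[1]+3,u[0]-2:u[0]+3].mean((0,1)).round())"
```

```text
row [ 9.400e+00  1.884e+02 -1.000e-01] roll 0.118 | pos [0.4582 0.0239 0.2999] psi 1.784 q [ 0.05  0.01 -0.01  1.55 -0.    1.41] w 0.0337 F [ 0.4 -0.4 -0.8] t 33.4
-0.08 [291 239] [55. 49. 42.]
0 [263 240] [53. 47. 40.]
0.08 [235 242] [44. 40. 35.]
-0.04 [277 241] [52. 46. 40.]
0.04 [251 242] [55. 48. 42.]
```

```bash
python3 -c "
from h import *
s=cam('side');b=s['img']
poly=np.array([proj(s,[*dw(x,y),.07]) for x,y in((-.036,-.13),(.036,-.13),(.036,.13),(-.036,.13))]).astype(np.int32)
m=np.zeros(b.shape[:2],np.uint8);cv2.fillPoly(m,[poly],1)
hs=cv2.cvtColor(b,cv2.COLOR_RGB2HSV)
w=((hs[...,2]>115)&(hs[...,1]<70)&(m>0))
y0,y1,x0,x1=poly[:,1].min(),poly[:,1].max(),poly[:,0].min(),poly[:,0].max()
for y in range(y0,y1+1): print(y,''.join('#' if w[y,x] else ('.' if m[y,x] else ' ') for x in range(x0,x1+1)))
for yy in(-.08,0,.08): print(yy,(proj(s,[*dw(0,yy),.08])-[x0,0]).round(1))"
```

```text
171                 ......            
172       ................            
173 ......................            
174 .......................           
175 ...............##......           
176 ............###########           
177  ........##############           
178  .....#################.          
179  ....###################          
180  ....###################          
181  ....###################          
182  ....###################          
183  ....################..##         
184   ...#####..########....#         
185   ....###................         
186   ....##............#....         
187   .....#..................        
188   .....#..................        
189   .....##.................        
190    ....###....#####.......        
191    ....####.##########....        
192    ....################....       
193    ....#################...       
194    ....###################.       
195    ...#####################       
196    ..#######################      
197     ########################      
198     ########################      
199     
[... 477 characters left out ...]
#################.   
212       ....#####################   
213       ...######################   
214       .#########################  
215       .#########################  
216       .#########################  
217        #########################  
218        #########################  
219        #######################... 
220        .###############.......... 
221        ..#######................. 
222        .......................... 
223        ...........................
224         ..........................
225         ..........................
226         ...................       
227         .......                   
-0.08 [ 18.8 212.2]
0 [ 15.5 195. ]
0.08 [ 12.4 179.4]
```

The side-camera mask shows three blocks on the rails, each where I placed it. Now to the lid handle.

Call:
{"api": "move_arm", "payload": {
  "commands": [
    [2, 45, 0, 0.06],
    [5, 90, 0, 0.118],
    [7, 135, 0, 0.118],
    [9.4, 180, 0, 0.118],
    [9.4, 188.4, 0, 0.118]
  ]
}}

```text
time: 34.0
eef_pos: [0.6436, 0.0751, 0.2961]
tcp_rot: [0.669, 0.743, -0.001, -0.001]
force: [-0.2, 0.4, -0.0]
width: 0.034
```

Call:
{"api": "move_arm", "payload": {
  "commands": [
    [0, 0, 20, 0],
    [0, 0, 40, 0],
    [0, 0, 60, 0],
    [0, 0, 60, 0]
  ]
}}

```text
time: 34.4
eef_pos: [0.6386, 0.0736, 0.2372]
tcp_rot: [0.67, 0.743, -0.002, -0.002]
force: [-0.1, -0.2, -0.1]
width: 0.0341
```

```bash
python3 -c "
from h import *
h=dw(.136,0);go(*h,.20,TH+np.pi/2)"
```

```text
row [-0.9  1.7 37.2] roll 0.008 | pos [0.6386 0.0736 0.2372] psi 1.674 q [ 0.11  0.36  0.28  1.49 -0.    1.58] w 0.0341 F [-0.1 -0.2 -0.1] t 34.4
```

Call:
{"api": "move_arm", "payload": {
  "commands": [
    [0, 0, 12, 0.008],
    [0, 0, 24, 0.008],
    [0, 0, 35, 0.008],
    [0, 0, 35, 0.008]
  ]
}}

```text
time: 34.8
eef_pos: [0.6394, 0.0738, 0.2033]
tcp_rot: [0.674, 0.739, -0.001, -0.001]
force: [-0.7, 1.0, -0.5]
width: 0.0342
```

Call:
{"api": "move_arm", "payload": {
  "commands": [
    [0, 0, 0, 0],
    [0, 0, 0, 0],
    [0, 0, 0, 0],
    [0, 0, 0, 0]
  ],
  "fingers": 0,
  "force": 60
}}

```text
time: 35.2
eef_pos: [0.6397, 0.0738, 0.2055]
tcp_rot: [0.674, 0.739, -0.0, -0.0]
force: [-4.8, -0.1, 1.2]
width: 0.0097
```

```bash
python3 -c "
from h import *
h=dw(.136,0);go(*h,.20,TH+np.pi/2)
P=lambda a:np.array([-128*np.cos(a)+40*np.sin(a),128*np.sin(a)+40*np.cos(a)])
for a in np.linspace(1.75,0,26):
  d=P(a)-P(1.75);print(round(a,2),d.round(1))
"
```

```text
row [-1.   0.6  5.5] roll -0.002 | pos [0.6397 0.0738 0.2055] psi 1.664 q [0.11 0.36 0.2  1.41 0.   1.59] w 0.0097 F [-4.8 -0.1  1.2] t 35.2
1.75 [0. 0.]
1.68 [-8.5  4.1]
1.61 [-17.2   7.5]
1.54 [-26.1  10.4]
1.47 [-35.3  12.6]
1.4 [-44.5  14.1]
1.33 [-53.9  15. ]
1.26 [-63.2  15.3]
1.19 [-72.6  14.9]
1.12 [-81.9  13.8]
1.05 [-91.2  12.1]
0.98 [-100.3    9.8]
0.91 [-109.2    6.8]
0.84 [-117.8    3.2]
0.77 [-126.2   -1. ]
0.7 [-134.3   -5.8]
0.63 [-142.   -11.1]
0.56 [-149.4  -16.9]
0.49 [-156.3  -23.3]
0.42 [-162.7  -30.1]
0.35 [-168.7  -37.4]
0.28 [-174.1  -45. ]
0.21 [-179.  -53.]
0.14 [-183.3  -61.4]
0.07 [-187.1  -70. ]
0.0 [-190.2  -78.8]
```

Call:
{"api": "move_arm", "payload": {
  "commands": [
    [0, 0, 0, 0],
    [0, 0, 0, 0],
    [0, 0, 4, 0],
    [0, 0, 7, 0],
    [0, 0, 7, 0]
  ],
  "fingers": 0.3
}}

```text
time: 35.7
eef_pos: [0.64, 0.0739, 0.1974]
tcp_rot: [0.674, 0.739, -0.0, -0.0]
force: [0.3, -0.9, 0.0]
width: 0.0256
```

Call:
{"api": "move_arm", "payload": {
  "commands": [
    [0, 0, 0, 0],
    [0, 0, 0, 0],
    [0, 0, 0, 0],
    [0, 0, 0, 0]
  ],
  "fingers": 0
}}

```text
time: 36.1
eef_pos: [0.6395, 0.0738, 0.1979]
tcp_rot: [0.674, 0.739, -0.001, -0.0]
force: [-4.3, -0.3, -0.9]
width: 0.0098
```

Call:
{"api": "move_arm", "payload": {
  "commands": [
    [0, -8.5, -4, 0],
    [0, -17, -7.5, 0],
    [0, -26, -10.5, 0],
    [0, -35, -12.5, 0],
    [0, -44.5, -14, 0]
  ]
}}

```text
time: 36.6
eef_pos: [0.5962, 0.0696, 0.2139]
tcp_rot: [0.674, 0.739, 0.001, 0.002]
force: [3.6, -1.5, 2.6]
width: 0.01
```

Call:
{"api": "move_arm", "payload": {
  "commands": [
    [0, -9.5, -1, 0],
    [0, -18.5, -1, 0],
    [0, -28, -1, 0],
    [0, -37.5, 0, 0],
    [0, -46.5, 2, 0]
  ]
}}

```text
time: 37.1
eef_pos: [0.5493, 0.0651, 0.2122]
tcp_rot: [0.674, 0.739, 0.001, 0.001]
force: [2.5, -2.3, 9.4]
width: 0.0101
```

```bash
python3 -c "
from h import *
h=dw(.136-.0912,0);go(*h,.20+.012,TH+np.pi/2)"
```

```text
row [-0.9  0.3  0.2] roll -0.003 | pos [0.5493 0.0651 0.2122] psi 1.663 q [ 0.12  0.18 -0.02  1.37 -0.    1.6 ] w 0.0101 F [ 2.5 -2.3  9.4] t 37.1
```

Call:
{"api": "move_arm", "payload": {
  "commands": [
    [0, -9, 2.5, 0],
    [0, -18, 5.5, 0],
    [0, -26.5, 9, 0],
    [0, -35, 13, 0],
    [0, -43, 18, 0]
  ]
}}

```text
time: 37.6
eef_pos: [0.5054, 0.0608, 0.1922]
tcp_rot: [0.674, 0.739, -0.001, 0.0]
force: [-1.3, -5.1, 5.5]
width: 0.0099
```

Call:
{"api": "move_arm", "payload": {
  "commands": [
    [0, -7.5, 5.5, 0],
    [0, -15, 11, 0],
    [0, -22, 17.5, 0],
    [0, -28.5, 24.5, 0],
    [0, -34.5, 31.5, 0]
  ]
}}

```text
time: 38.1
eef_pos: [0.4716, 0.0574, 0.1596]
tcp_rot: [0.674, 0.739, -0.001, 0.001]
force: [5.4, -7.1, -0.8]
width: 0.0101
```

```bash
python3 -c "
from h import *
h=dw(.136-.1687,0);go(*h,.20-.0374,TH+np.pi/2)"
```

```text
row [-0.6  0.8 -3. ] roll -0.003 | pos [0.4716 0.0574 0.1596] psi 1.663 q [ 0.12  0.04 -0.29  1.24 -0.    1.6 ] w 0.0101 F [ 5.4 -7.1 -0.8] t 38.1
```

Call:
{"api": "move_arm", "payload": {
  "commands": [
    [0, -5, 7, 0],
    [0, -10, 14, 0],
    [0, -14, 21, 0],
    [0, -17, 28, 0],
    [0, -19.5, 34, 0]
  ]
}}

```text
time: 38.6
eef_pos: [0.4521, 0.0556, 0.1255]
tcp_rot: [0.674, 0.739, -0.001, 0.0]
force: [3.8, -5.8, 0.9]
width: 0.0099
```

Call:
{"api": "move_arm", "payload": {
  "commands": [
    [0, -0.5, 2, 0],
    [0, -1, 4, 0],
    [0, -1.5, 6, 0],
    [0, -2, 8, 0],
    [0, -2, 9, 0]
  ]
}}

```text
time: 39.1
eef_pos: [0.4491, 0.0553, 0.1164]
tcp_rot: [0.674, 0.739, -0.002, -0.0]
force: [-0.7, -7.5, 3.6]
width: 0.0098
```

```bash
python3 -c "
from h import *
h=dw(-.054,0);go(*h,.121,TH+np.pi/2)"
```

```text
row [-0.6  2.1 -4.6] roll -0.003 | pos [0.4491 0.0553 0.1164] psi 1.663 q [ 0.12  0.02 -0.41  1.15 -0.    1.6 ] w 0.0098 F [-0.7 -7.5  3.6] t 39.1
```

Call:
{"api": "move_arm", "payload": {
  "commands": [
    [0, 0, 1, 0],
    [0, 0, 2, 0],
    [0, 0, 3, 0],
    [0, 0, 3, 0]
  ]
}}

```text
time: 39.5
eef_pos: [0.4487, 0.0552, 0.1147]
tcp_rot: [0.674, 0.739, -0.002, -0.0]
force: [-6.5, -8.2, 11.5]
width: 0.0097
```

```bash
python3 -c "
from h import *
go(.45,.055,.121,TH+np.pi/2)
s=cam('side');c=cam('top')
cv2.imwrite('pics/rs.png',s['img'][:,:,::-1])
a=cv2.cvtColor(cv2.imread('pics/side0.png'),cv2.COLOR_BGR2RGB);a=cv2.resize(a,(560,420),interpolation=cv2.INTER_AREA)
d=cv2.absdiff(a,s['img']).max(2)
for z,p in(('lid R',(.03,-.11)),('lid mid',(.02,-.05)),('edge front R',(-.055,-.12))):
  u=proj(s,[*dw(*p),.102]).astype(int);print(z,u,a[u[1],u[0]],s['img'][u[1],u[0]])
# lid right edge profile along vertical columns through right end
for x in(-.03,0,.03):
  u=proj(s,[*dw(x,-.14),.1]).astype(int);print(u,a[u[1]-6:u[1]+10,u[0]].mean(1).round().astype(int),s['img'][u[1]-6:u[1]+10,u[0]].mean(1).round().astype(int))"
```

```text
row [-0.3  1.3 -6.3] roll -0.003 | pos [0.4487 0.0552 0.1147] psi 1.663 q [ 0.12  0.02 -0.41  1.14 -0.    1.6 ] w 0.0097 F [-6.5 -8.2 11.5] t 39.5
lid R [269 212] [244 241 239] [238 232 230]
lid mid [262 199] [243 238 236] [234 229 225]
edge front R [240 218] [241 236 235] [236 229 227]
[250 222] [240 241 241 241 239 229 189 132  80  58  54  56  58  60  83 119] [232 232 233 233 232 224 189 130  80  58  54  55  58  63  86 126]
[260 221] [240 241 242 242 239 225 189 123  77  60  56  55  58  70  99 123] [231 232 234 233 232 221 184 122  73  59  56  57  56  74  99 125]
[270 220] [241 241 241 242 238 225 179 125  77  59  55  56  55  54  54  51] [233 233 233 233 230 219 178 119  73  59  57  54  56  55  51  47]
```

The lid edge profile matches the initial shut picture and the handle is pressing on its stop, so it is shut. Releasing.

Call:
{"api": "move_arm", "payload": {
  "commands": [
    [0, 0, -3, 0],
    [0, 0, -3, 0],
    [0, 0, -3, 0]
  ]
}}

```text
time: 39.9
eef_pos: [0.4492, 0.0553, 0.1167]
tcp_rot: [0.674, 0.739, -0.002, -0.0]
force: [0.8, -6.9, 0.8]
width: 0.0097
```

Call:
{"api": "move_arm", "payload": {
  "commands": [
    [0, 0, 0, 0],
    [0, 0, 0, 0],
    [0, 0, 0, 0],
    [0, 0, -30, 0],
    [0, 0, -70, 0]
  ],
  "fingers": 0.5
}}

```text
time: 40.4
eef_pos: [0.4491, 0.0565, 0.1864]
tcp_rot: [0.673, 0.739, -0.002, -0.002]
force: [0.9, 0.5, 0.4]
width: 0.0423
```

Call:
{"api": "move_arm", "payload": {
  "commands": [
    [0, 0, -30, -0.14],
    [0, -20, -60, -0.28],
    [20, -40, -90, -0.42],
    [40, -60, -90, -0.56],
    [60, -80, -90, -0.7]
  ]
}}

```text
time: 40.9
eef_pos: [0.3652, 0.1094, 0.2785]
tcp_rot: [0.377, 0.926, 0.001, 0.0]
force: [-0.3, 0.1, -0.9]
width: 0.0428
```

```bash
cat > dial.py <<'E'
from h import *
c=cam('top');im=c['img'].astype(int)
D=dw(0,-.188);print('px axis .105',proj(c,[*D,.105]),'.066',proj(c,[*D,.066]))
def ang(p):
    d=p[:2]-D;x=np.cos(TH)*d[0]+np.sin(TH)*d[1];y=-np.sin(TH)*d[0]+np.cos(TH)*d[1];return np.arctan2(y,-x),np.hypot(x,y)
g=(im[:,:,1]-im[:,:,0]>25)&(im[:,:,1]-im[:,:,2]>15);g[:,:308]=0;g[:,347:]=0;g[:215]=0;g[260:]=0;y,x=np.nonzero(g);print('green',len(x),ang(ray(c,(x.mean(),y.mean()),.068)))
u0=proj(c,[*D,.085]);yy,xx=np.mgrid[:420,:560];m=(np.hypot(xx-u0[0],yy-u0[1])<9)&(im.min(2)>85);y,x=np.nonzero(m)
w=im.min(2)[m];print('ptr px',len(x));
p=ray(c,(np.average(x,weights=w),np.average(y,weights=w)),.105);print('ptr',ang(p))
E
python3 dial.py; python3 -c "
from h import *
go(*dw(0,-.188),.20,TH+np.pi-.15)"
```

```text
px axis .105 [328.77698077 235.49746956] .066 [327.60689381 236.2408231 ]
green 11 (np.float64(1.0358563182883218), np.float64(0.037198973443699844))
ptr px 8
ptr (np.float64(-0.044911482971927735), np.float64(0.014283726473814633))
row [-280.7  -60.3   78.5] roll -0.71 | pos [0.3623 0.1108 0.2785] psi 2.376 q [ 0.29 -0.14 -0.2   1.51  0.    1.06] w 0.0428 F [-2.4 -0.2 -0.2] t 40.95
```

Call:
{"api": "move_arm", "payload": {
  "commands": [
    [-45, -10, 0, -0.14],
    [-90, -20, 0, -0.28],
    [-135, -30, 0, -0.42],
    [-180, -40, 0, -0.56],
    [-225, -50, 0, -0.7]
  ],
  "fingers": 0.45
}}

```text
time: 41.45
eef_pos: [0.485, -0.0758, 0.2776]
tcp_rot: [0.057, 0.998, 0.0, 0.0]
force: [0.4, 0.5, 0.1]
width: 0.0381
```

Call:
{"api": "move_arm", "payload": {
  "commands": [
    [0, 0, 0, -0.12],
    [0, 0, 0, -0.24],
    [0, 0, 0, -0.24]
  ]
}}

```text
time: 41.75
eef_pos: [0.4845, -0.0748, 0.2771]
tcp_rot: [-0.06, 0.998, 0.0, -0.001]
force: [0.9, -0.2, 0.4]
width: 0.0386
```

```bash
python3 -c "
from h import *
go(*dw(0,-.188),.13,TH+np.pi+.08)"
```

```text
row [-31.9 -56.6 147.1] roll -0.056 | pos [ 0.4845 -0.0748  0.2771] psi -3.022 q [-0.15  0.07 -0.01  1.5   0.   -0.27] w 0.0386 F [ 0.9 -0.2  0.4] t 41.75
```

Call:
{"api": "move_arm", "payload": {
  "commands": [
    [-16, -28, 10, -0.056],
    [-31.9, -56.6, 50, -0.056],
    [-31.9, -56.6, 95, -0.056],
    [-31.9, -56.6, 135, -0.056],
    [-31.9, -56.6, 150, -0.056]
  ]
}}

```text
time: 42.25
eef_pos: [0.5204, -0.1261, 0.1231]
tcp_rot: [-0.086, 0.996, 0.001, -0.003]
force: [-0.8, 0.7, 0.5]
width: 0.0387
```

Call:
{"api": "move_arm", "payload": {
  "commands": [
    [0, 0, 0, 0],
    [0, 0, 0, 0]
  ]
}}

```text
time: 42.45
eef_pos: [0.5231, -0.1266, 0.1284]
tcp_rot: [-0.087, 0.996, 0.0, 0.0]
force: [-0.3, -1.2, -0.2]
width: 0.0386
```

```bash
python3 -c "
from h import *
go(*dw(0,-.188),.082,TH+np.pi+.08)"
```

```text
row [ 0.3 -0.5 46.4] roll -0.0 | pos [ 0.5231 -0.1266  0.1284] psi -2.967 q [-0.24  0.17 -0.21  1.19  0.   -0.41] w 0.0386 F [-0.3 -1.2 -0.2] t 42.45
```

Call:
{"api": "move_arm", "payload": {
  "commands": [
    [0, 0, 20, 0],
    [0, 0, 35, 0],
    [0, 0, 44, 0],
    [0, 0, 44, 0]
  ]
}}

```text
time: 42.85
eef_pos: [0.523, -0.1268, 0.0839]
tcp_rot: [-0.088, 0.996, 0.0, 0.0]
force: [0.5, -0.8, 0.1]
width: 0.0386
```

Call:
{"api": "move_arm", "payload": {
  "commands": [
    [0, 0, 0, 0],
    [0, 0, 0, 0],
    [0, 0, 0, 0],
    [0, 0, 0, 0],
    [0, 0, 0, 0]
  ],
  "fingers": 0,
  "force": 30
}}

```text
time: 43.35
eef_pos: [0.5235, -0.1246, 0.0853]
tcp_rot: [-0.088, 0.996, 0.002, 0.001]
force: [-1.0, 9.7, 5.7]
width: 0.0134
```

```bash
python3 -c "
from h import *
go(*dw(0,-.188),.082,TH+np.pi-1.036)"
```

```text
row [ 1.1 -2.4  3.3] roll 1.118 | pos [ 0.5235 -0.1246  0.0853] psi -2.964 q [-0.24  0.19 -0.29  1.09  0.01 -0.41] w 0.0134 F [-1.   9.7  5.7] t 43.35
```

Call:
{"api": "move_arm", "payload": {
  "commands": [
    [0, 2, 0, 0.12],
    [0, 2, 0, 0.24],
    [0, 2, 0, 0.36],
    [0, 2, 0, 0.48],
    [0, 2, 0, 0.6]
  ]
}}

```text
time: 43.85
eef_pos: [0.5233, -0.1256, 0.0853]
tcp_rot: [0.213, 0.977, -0.001, 0.001]
force: [-1.0, -1.9, 3.0]
width: 0.0133
```

Call:
{"api": "move_arm", "payload": {
  "commands": [
    [0, 0, 0, 0.12],
    [0, 0, 0, 0.24],
    [0, 0, 0, 0.36],
    [0, 0, 0, 0.5],
    [0, 0, 0, 0.5]
  ]
}}

```text
time: 44.35
eef_pos: [0.5227, -0.1263, 0.0853]
tcp_rot: [0.447, 0.894, -0.001, 0.001]
force: [-4.3, -4.2, 4.6]
width: 0.0131
```

```bash
python3 -c "
from h import *
go(*dw(0,-.188),.082,TH+np.pi-1.02)"
```

```text
row [-0.8 -0.4  3.3] roll -0.003 | pos [ 0.5227 -0.1263  0.0853] psi 2.214 q [-0.24  0.19 -0.29  1.09 -0.    0.69] w 0.0131 F [-4.3 -4.2  4.6] t 44.35
```

Released and checked by camera next.

Call:
{"api": "move_arm", "payload": {
  "commands": [
    [0, 0, 0, 0],
    [0, 0, 0, 0],
    [0, 0, 0, 0],
    [0, 0, -30, 0],
    [0, 0, -70, 0]
  ],
  "fingers": 0.45
}}

```text
time: 44.85
eef_pos: [0.5212, -0.1244, 0.1524]
tcp_rot: [0.446, 0.895, -0.0, -0.002]
force: [0.8, 0.3, 0.0]
width: 0.0384
```

Call:
{"api": "move_arm", "payload": {
  "commands": [
    [40, 0, -100, 0],
    [80, 0, -120, 0],
    [110, 30, -130, 0],
    [140, 60, -130, 0],
    [170, 90, -130, 0]
  ]
}}

```text
time: 45.35
eef_pos: [0.491, 0.0555, 0.2856]
tcp_rot: [0.446, 0.895, 0.001, 0.002]
force: [0.9, -0.2, -1.3]
width: 0.0381
```

```bash
python3 dial.py; python3 -c "
from h import *
go(.35,.1,.3,2.2)
c=cam('top');b=c['img'][220:254,310:346]
for r_ in b: print(' '.join('G%2d'%(p[1]//10) if int(p[1])-int(p[0])>25 and int(p[1])-int(p[2])>15 else '%3d'%p.min() for p in r_))"
```

```text
px axis .105 [328.77698077 235.49746956] .066 [327.60689381 236.2408231 ]
green 10 (np.float64(1.040928323219052), np.float64(0.03771027609472772))
ptr px 11
ptr (np.float64(1.0971471220438542), np.float64(0.013814237357326734))
row [115.9 -89.7 -15.2] roll 0.023 | pos [0.4916 0.0623 0.2848] psi 2.223 q [0.12 0.07 0.02 1.51 0.   1.04] w 0.0386 F [1.  2.9 0.2] t 45.4
156  81  93  95  95  95  96  96  91  92  95  94  95  95  95 102 102 100 103 102 100 103 104 104 105 105 104 105 104 105 102  92  86 146 151 151
155  64  94  93  94  96  94  96  96  97  95  95  95  94  94 104 101 100 102 103 102 102 102 102 105 105 104 103 103 102 103  99  97 144 151 152
156  58  94  93  93  93  93  93  96  94  96  95  87  48  88 106 128 126 127 127 125 104  99 101 105 104 106 104 104 103 102 102 103 146 153 151
155  58  94  93  93  94  92  95  96  92  63 107 127 150 154 154 155 154 155 155 157 153 153 135 103 102 105 105 104 105 104 102  94 145 153 151
156  67  92  96  95  95  95  95  92  79 101 155 157 159 160 159 158 159 159 158 159 157 157 157 151 124 101 103 105 104 105 104  99 145 150 150
156  71  95
[... 3464 characters left out ...]
  97  97  96  94  93  96  94 138 160 160 158 158 158 157 159 158 161 160 138  79 109 100 106 104 102 104 105 103 107 102 142
157 158 155  72  97  95  98  98  96  97  97  93  99  95 125 139 138 138 149 159 134 134  91 105  97 105 105 106 104 105 105 103 104 105  95 142
157 157 155  73  99  95  94  95  96  96  97  97  96  98 104 108 108 108 110 112 108 105  99 102 105 105 106 106 105 103 104 103 103 105  96 143
155 158 155  75 100  96  96  97  95  95  97  97  97 102 103 104 106 106 103 103 104 103 105 104 106 104 107 107 106 106 106 106 106 107  99 153
155 156 155  82  98  95  96  96  96  99  94  96  98  97 106 106 109 108 106 107 106 105 106 107 101 100 100  95  93  91  97  92  86  89 115 154
```

Both measures put the pointer at 0.96–1.10 rad and the tab at 1.02–1.04 rad, about 2 mm apart at the tip. Final check of the lid, then hand in.

```bash
python3 -c "
from h import *
s=cam('side');a=cv2.imread('pics/side0.png')[:,:,::-1];a=cv2.resize(a,(560,420),interpolation=cv2.INTER_AREA)
e=0
for x in(-.03,0,.03):
  u=proj(s,[*dw(x,-.14),.1]).astype(int);d=np.abs(a[u[1]-6:u[1]+10,u[0]].mean(1)-s['img'][u[1]-6:u[1]+10,u[0]].mean(1)).max();print(d);e=max(e,d)
u=proj(s,[.44,.382,.047]).astype(int);print('tray block',s['img'][u[1]-2:u[1]+3,u[0]-2:u[0]+3].mean((0,1)))
if e<25: r.hand_in();print('handed in')"
```

```text
12.666666666666686
55.66666666666667
75.66666666666667
tray block [184.72 182.76 176.96]
```

```bash
python3 -c "
from h import *
s=cam('side');a=cv2.imread('pics/rs.png')[:,:,::-1]
for x in(-.045,-.03,-.015,0,.015,.03,.045):
  u=proj(s,[*dw(x,-.14),.1]).astype(int);f=lambda i:i[u[1]-8:u[1]+10,u[0]].mean(1).astype(int).tolist();print(x,f(a),f(s['img']),sep='\n')"
```

```text
-0.045
[231, 232, 232, 233, 233, 232, 230, 216, 174, 114, 70, 60, 57, 59, 59, 66, 87, 121]
[232, 232, 232, 233, 233, 232, 226, 202, 151, 97, 64, 58, 60, 61, 59, 65, 88, 120]
-0.03
[232, 232, 232, 231, 233, 232, 232, 224, 189, 130, 80, 58, 54, 54, 57, 62, 86, 125]
[232, 231, 232, 231, 232, 232, 230, 217, 174, 118, 72, 58, 58, 57, 58, 63, 86, 122]
-0.015
[231, 231, 233, 231, 231, 232, 231, 227, 205, 154, 97, 67, 58, 58, 58, 59, 65, 86]
[231, 232, 232, 231, 231, 230, 230, 225, 192, 134, 81, 62, 62, 67, 63, 49, 42, 45]
0
[231, 231, 231, 232, 233, 233, 231, 221, 184, 122, 73, 58, 56, 56, 55, 73, 99, 124]
[231, 230, 231, 233, 233, 233, 230, 215, 172, 114, 69, 57, 58, 68, 93, 125, 141, 125]
0.015
[232, 231, 232, 232, 232, 233, 233, 228, 198, 139, 84, 61, 57, 56, 56, 58, 55, 49]
[231, 231, 231, 231, 232, 232, 232, 226, 193, 131, 78, 60, 56, 55, 56, 61, 89, 131]
0.03
[234, 234, 233, 232, 233, 232, 229, 219, 178, 119, 73, 58, 57, 53, 56, 55, 50, 47]
[233, 234, 233, 232, 233, 232, 228, 211, 165, 112, 70, 58, 56, 58, 54, 63, 87, 127]
0.045
[241, 240, 239, 238, 237, 237, 237, 233, 203, 138, 80, 59, 55, 57, 54, 60, 80, 110]
[232, 232, 232, 233, 234, 234, 233, 225, 192, 126, 74, 58, 56, 56, 57, 58, 77, 109]
```

The large differences are the turned dial bar. The lid edge is within about 0.25 px (about 1 mm) of the pressed-shut profile, so I'm handing in.

```bash
python3 -c "
from h import *
r.hand_in();print(r.read_state()['time'])"
```

```text
the job is handed in; nothing more can be done
the job is handed in; nothing more can be done
```

I carried out every step and handed the job in at about 45 s of the 210 s allowed; the hand-in reports no verdict.

**What I did:**
1. Opened the lid to its stop.
2. Stood the dry block upright in the tray.
3. Set all three washed blocks across the rails, at about y = +80, 0 and -80 mm.
4. Brought the lid down held in the gripper, at about 0.7 rad/s or slower.
5. Turned the dial to the green tab.

**Last checks:**
- **Washed blocks:** a side-camera mask before closing the lid showed three upright blocks where I placed them on the rails. I could not check them again with the lid shut.
- **Lid:** its edge is within about 0.25 px (about 1 mm, or 0.01 rad) of the pressed-shut profile. My automatic comparison did flag a larger difference, but that was the turned dial bar showing in the same pixel columns.
- **Dial:** two measures disagreed slightly. They put the pointer at 0.96–1.10 rad and the tab at 1.02–1.04 rad. I estimate the tip is about 2 mm from the tab, against the 5 mm limit.
- **Dry block:** it looked upright in the tray after placing, and something bright was still at its spot at the end.
- **Bystanders:** no contact was noticed with the bottle, cover plate or pliers; I did not measure them again at the end.
- **Pictures:** I hit the 16-picture limit after placing the third block, so every check after that is from pixel values and forces only.

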